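# Get the boxed-in solder spool out of the bench caddy

### The job

The solder spool in the middle of the round wooden caddy is hemmed in by the white glue bottle, the amber flux bottle and the black rubber nozzle. First stand all three of them on the blue side mat, leaving the spool alone; then, while they wait there, set the spool upright in the middle of the round dark steel tray with the red rim. Then put the three back upright on the caddy, each centred on the very spot where it stood at the start.

Things in the scene. Friction and masses are not known exactly. Their poses are not given: they have to be found in the camera images.
- spool: Spool of solder wire with blue flanges, 58 mm across, 40 mm high to its top flange (a wisp of wire reaches 52 mm), 0.18 kg; it stands upright in the middle of the caddy and is gripped from above across its flanges. Origin: centre of its underside, z up.
- glue: White round dropper bottle with a white tip and a red-topped label, 32 mm across, 85 mm high (straight body to about 50 mm); stands upright on one of the caddy's outer spots. Origin: centre of its underside, z up.
- flux: Amber-brown round dropper bottle with a black tip, 28 mm across, 70 mm high (straight body to about 40 mm); stands upright on one of the caddy's outer spots. Origin: centre of its underside, z up.
- nozzle: Black rubber nozzle, 42 mm across at its round body, 58 mm high, narrowing to a thin neck in the upper part (grip the body in its lower 30 mm); stands upright, neck up, on one of the caddy's outer spots. Origin: centre of its underside, z up.
- caddy: Fixed round plywood disc, 166 mm wide, 8 mm thick, with flush dark spots: one of 61 mm in the middle (spool) and three of 45 mm, centres 54 mm out, at 0, 120 and 240 degrees from its x axis. What stands on which outer spot varies; gaps to the spool are 4 to 11 mm, but either side of each thing, across the line to the middle, fingers have room. Origin: centre of its underside, on the desk; z up.
- side_mat: Fixed square blue mat, 165 x 165 mm, 3 mm thick, with a thin white border line: the side area where the three things wait. Origin: centre of its underside, on the desk top; x and y run along its edges, z up.
- spool_tray: Fixed round flat dark steel tray, 94 mm across, 5 mm thick, with a red bead round its edge that rises 1.5 mm above its top. Origin: centre of its underside, on the desk top; its top is 5 mm higher.
Things that resemble listed ones, but are neither listed nor needed, are in the scene too. There is more than one size of the glue; the one meant has the size given above.

How it is judged:
By the outcome, as a careful person would: the job done as asked, in the order asked, and still so for the second after the job is handed in, with the robot touching nothing.
It also fails if it takes over 136 s, if anything falls off the work surface, if the arm or the gripper's body presses on something with over 40 N, if the wrist force passes 120 N, or if a joint passes its speed limit or range.

### The arm

A 7-joint arm with a two-finger parallel gripper is mounted at the origin on a cart in front of the work surface, level with it; the furniture and walls round the work are solid. World frame = base frame: x ahead of the robot, y to its left, z up, the work surface at z = 0. Lengths are in m, angles in rad, forces in N, time in s.
With the tool pointing down it reaches from about 0.4 to 0.85 m from the base axis. Payload 4.5 kg.
Tool frame: the origin (TCP) lies at the very end of the fingers, on their centre line; the grasp point (between the pads) lies 19 mm behind it (r.pinch_z is the distance from the TCP to the grasp point, in m); z points along the fingers, y is the line along which they close (so a half turn about z gives the same grasp; the last joint's range is limited). The gripper opens to 88 mm and grips with 3 to 60 N. Pads are 18 mm wide; open, the fingers measure 123 mm over their backs; the gripper's body (75 mm by 187 mm) begins 45 mm behind the grasp point.
Start: joints at [-1.285, 0.689, -0.195, 1.565, 0.157, 0.902, -0.215], TCP at [0.156, 0.605, 0.239] pointing down, gripper open.
Joint ranges: [-3.01, 3.01], [-0.46, 2.08], [-1.47, 1.51], [0.13, 2.56], [-1, 4.14], [0.04, 2.09], [-2.66, 2.66]. Speed limits (rad/s): [2.57, 2.57, 3.14, 3.14, 3.14, 3.14, 3.14].

### API

Orientations are given as a unit quaternion [x, y, z, w].
In Python, from plant import r, cams gives the robot as it stands.
- The arm moves only by the shell command python3 -m pendant 'ROWS' [FORCE]. ROWS is JSON, a list of rows, each a list of 3 entries, a list of its own where there are three numbers: the closure, from -1 (fully open) to 1 (shut), then the shift along the tool's x, y, z in mm, then the turn, a rotation vector about the tool's x, y, z in degrees. A call has 1 to 8 rows; each row shifts and turns the commanded pose from where the row before left it, along the tool's axes as they then stand; what a row does not reach is not made up. A row lasts 1/8 s, in which the tool goes at most 62.5 mm and 10.7 degrees, less where a joint would pass 70% of its speed; a pose out of reach is approached as far as the arm can. A call with a gripper value outside its range is refused whole. The fingers move at their own pace and stop on an object; FORCE is the grip in N (left out, the last holds). Time passes only in rows, so rows that do not move let the fingers close. It gives the time, the measured TCP pose, the force, the opening and the grip force at its end, in the units of the state.
- r.get_state(): the state, without advancing time (a new reading comes with each control period).
- cams.snapshot(name): name is "scene" or "top"; returns a dict with "img" (384x512x3 uint8, red, green, blue), "camera_matrix" (3x3 intrinsics, pixels), "camera_from_world" (4x4, takes a point from world to camera coordinates). Camera axes: x right, y up, looking along -z (the intrinsics and any distortion apply to the point x, -y, -z); pixel columns grow to the right and rows downward; lengths in m; the calibration is good to about 2 mm. A picture is of the moment at which its call begins. There is no depth.
- r.finish_job(): hands the job in; it is judged then, once.
The state is a dict: "clock": time; "q": joint angles; "qd": joint speeds; "joint_torque": joint torques, N m; "tool_pos": TCP position; "eef_rot": TCP orientation; "contact_force": force on the tool from outside, world axes, zero at the start; "moment": the same for the moment, N m; "opening": opening from 0.0 (shut) to 1.0 (fully open); "finger_force": force on a finger pad.
Only numpy, scipy, OpenCV 4.12 (cv2) and the standard library are available. Lean on these libraries where they do the work, as an engineer would, in place of code of your own. Each camera call takes 0.05 s, during which the arm holds its last target. There are 200 camera calls.

## Working session

There is one attempt and no reset: what is moved stays moved. The work goes in short steps, Python scripts to look and compute and a shell command to move; the robot and the scene stay as the last step left them, time stands still between calls to the robot, and variables do not carry over. Pictures are saved under pics/ and viewed, at most 14 in all, crops included, and the job is handed in when it is done.

```bash
ls; mkdir -p pics
python3 - <<'E'
from plant import r,cams
import cv2
for n in("scene","top"):
    s=cams.snapshot(n); cv2.imwrite(f"pics/{n}0.png",cv2.resize(s["img"][:,:,::-1],(800,600),interpolation=cv2.INTER_CUBIC)); print(s["camera_matrix"],s["camera_from_world"],s.keys())
print(r.get_state(), r.pinch_z)
E
```

```text
pics
[[458.01847683   0.         257.14596957]
 [  0.         458.01847683 194.01461659]
 [  0.           0.           1.        ]] [[-0.85240436 -0.52276736 -0.01100435  0.51095541]
 [ 0.23153181 -0.39622951  0.88847915 -0.12966905]
 [-0.46882815  0.75479564  0.45878503 -1.34174168]
 [ 0.          0.          0.          1.        ]] dict_keys(['img', 'camera_matrix', 'camera_from_world'])
[[346.41246906   0.         258.24420067]
 [  0.         346.41246906 192.74538516]
 [  0.           0.           1.        ]] [[-0.00924318 -0.99982846  0.0160503   0.09116709]
 [ 0.98301633 -0.00614338  0.18341525 -0.53462671]
 [-0.18328519  0.01747304  0.98290449 -0.95273459]
 [ 0.          0.          0.          1.        ]] dict_keys(['img', 'camera_matrix', 'camera_from_world'])
{'clock': 0.1, 'q': array([-1.2851986 ,  0.68991071, -0.1945061 ,  1.56622702,  0.15732757,
        0.90249802, -0.21508604]), 'qd': array([-0.00144909, -0.0013755 , -0.0020558 , -0.00383012, -0.00091592,
        0.0006582 ,  0.00050222]), 'joint_torque': array([-5.14007770e-03, -5.28492594e+01, -1.27169207e+00, -1.53835523e+01,
       -5.24654647e-02,  1.98850634e-03,  3.67208872e-05]), 'tool_pos': array([0.15563204, 0.60473285, 0.23798674]), 'eef_rot': array([ 1.25519376e-01,  9.92090825e-01, -8.24714133e-04, -2.93684072e-05]), 'contact_force': array([ 0.30751724,  0.26856297, -0.50122986]), 'moment': array([0.03326556, 0.01721506, 0.00034019]), 'finger_force': 0.0, 'opening': 0.9986881248063385} 0.0187
```

View pics/scene0.png

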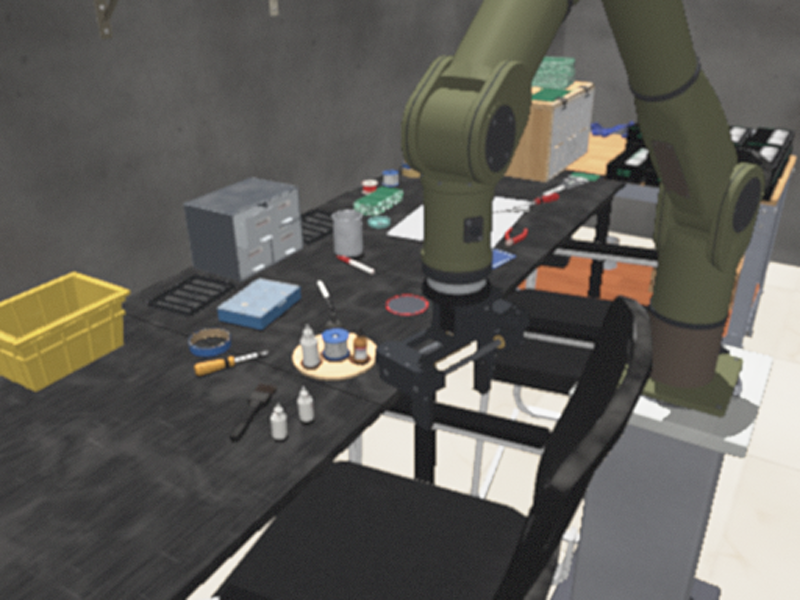

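View pics/top0.png

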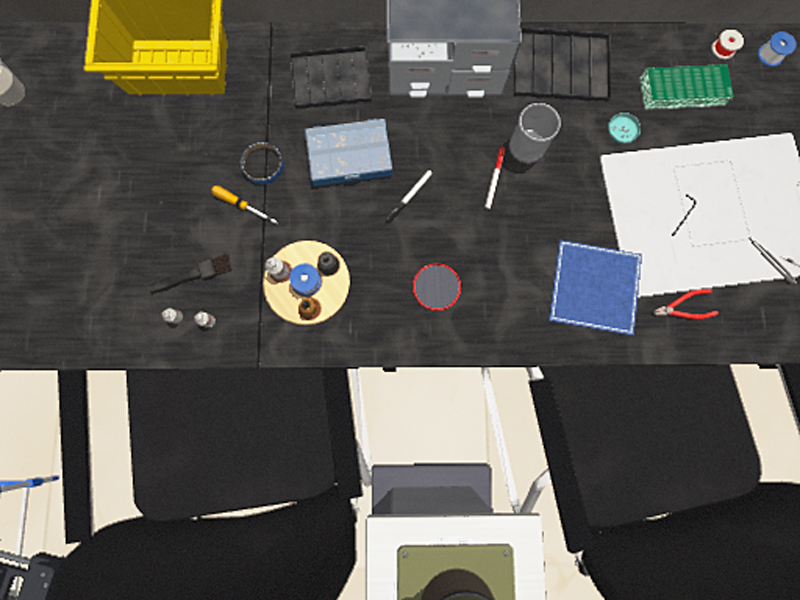

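The top view shows the caddy at (307,282), tray (437,287), mat (596,287). What could be taken for the glue: the bottle on the caddy (277,268), or the small bottles at (172,315) and (205,319). For the spool: the caddy one (305,279), or the one at (778,48). For the tray: the red ring (437,287), or the tape roll (262,162). I choose the ones on the caddy, and check them in a close crop.

```bash
cat > h.py <<'E'
import numpy as np, cv2
from plant import r,cams
def snap(n):
    s=cams.snapshot(n); return s["img"],s["camera_matrix"],s["camera_from_world"]
def ray(K,T,uv):
    d=np.array([(uv[0]-K[0,2])/K[0,0],-(uv[1]-K[1,2])/K[1,1],-1.])
    R=T[:3,:3]; return -R.T@T[:3,3], R.T@d
def onz(K,T,uv,z):
    o,d=ray(K,T,uv); return o+d*(z-o[2])/d[2]
def proj(K,T,p):
    c=T[:3,:3]@np.asarray(p)+T[:3,3]; return np.array([K[0,2]+K[0,0]*c[0]/-c[2],K[1,2]-K[1,1]*c[1]/-c[2]])
def tri(rays):
    A=np.zeros((3,3));b=np.zeros(3)
    for o,d in rays:
        d=d/np.linalg.norm(d);M=np.eye(3)-np.outer(d,d);A+=M;b+=M@o
    p=np.linalg.solve(A,b); return p
def big(mask,box=None):
    m=np.zeros_like(mask,np.uint8); x0,y0,x1,y1=box or (0,0,mask.shape[1],mask.shape[0]); m[y0:y1,x0:x1]=mask[y0:y1,x0:x1]*255
    c,_=cv2.findContours(m,cv2.RETR_EXTERNAL,cv2.CHAIN_APPROX_NONE); return max(c,key=cv2.contourArea)[:,0,:]
def circ(P):
    A=np.c_[2*P[:,:2],np.ones(len(P))]; s=np.linalg.lstsq(A,(P[:,:2]**2).sum(1),rcond=None)[0]; return s[:2],np.sqrt(s[2]+s[:2]@s[:2])
E
python3 - <<'E'
from h import *
im,K,T=snap("top"); cv2.imwrite("pics/t.png",im[:,:,::-1])
si,SK,ST=snap("scene"); cv2.imwrite("pics/s.png",si[:,:,::-1])
np.savez("k.npz",K=K,T=T,SK=SK,ST=ST)
a=cv2.resize(im[140:215,95:235],(800,429),interpolation=cv2.INTER_CUBIC)
cv2.imwrite("pics/t1.png",a[:,:,::-1])
hsv=cv2.cvtColor(im,cv2.COLOR_RGB2HSV)
wood=(hsv[...,0]>10)&(hsv[...,0]<32)&(hsv[...,1]>50)&(hsv[...,2]>150)
c=big(wood,(160,145,235,215)); hull=cv2.convexHull(c.astype(np.int32))[:,0,:]
P=np.array([onz(K,T,p,.008) for p in hull]); ce,R=circ(P); d=abs(np.linalg.norm(P[:,:2]-ce,axis=1)-R); print("caddy",ce,R,d.max())
red=((hsv[...,0]<8)|(hsv[...,0]>172))&(hsv[...,1]>120)&(hsv[...,2]>80)
P=np.array([onz(K,T,p,.0065) for p in big(red,(255,160,305,205))]); print("tray",circ(P))
blue=(hsv[...,0]>100)&(hsv[...,0]<125)&(hsv[...,1]>80)
c=big(blue,(345,150,415,216)); rr=cv2.minAreaRect(c); bp=cv2.boxPoints(rr); print("mat",onz(K,T,rr[0],.003),[onz(K,T,p,.003)[:2].round(3) for p in bp])
print("cam",ray(K,T,(0,0))[0],ray(SK,ST,(0,0))[0])
E
```

```text
caddy [0.58350934 0.27509137] 0.0829790961802949 0.0008581663824343555
tray (array([0.5724078 , 0.02265593]), np.float64(0.046321458040641125))
mat [ 0.5696175  -0.29035221  0.003     ] [array([ 0.505, -0.186]), array([ 0.668, -0.224]), array([ 0.636, -0.398]), array([ 0.474, -0.355])]
cam [0.35176732 0.10451421 1.03304254] [-0.16348313  1.22847288  0.73640198]
```

View pics/t1.png

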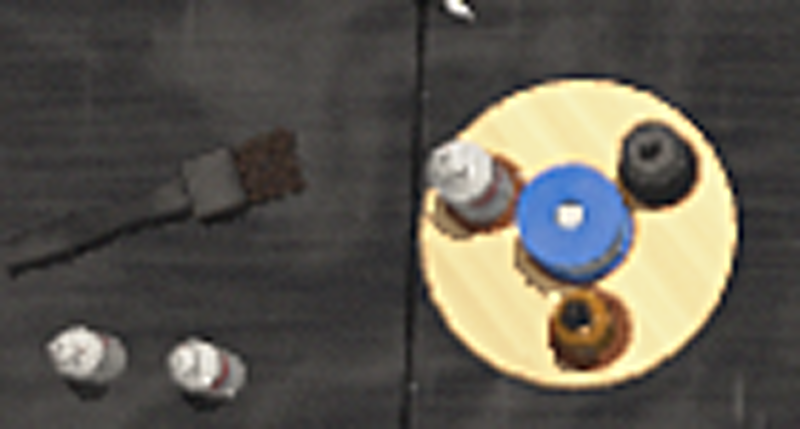

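The crop shows the glue on the caddy (470,185), larger than the two spares (90,355) and (205,368). The nozzle is at (658,162), flux (590,330) and spool (575,220). Next I rectify both views onto the caddy plane to get the spot angles, and triangulate the tops.

```bash
cat >> h.py <<'E'
def rect(im,K,T,c,z,half=.1,s=.0005):
    n=int(2*half/s); src=np.float32([[0,0],[n,0],[n,n],[0,n]])  # row down=-x, col right=-y
    dst=np.float32([proj(K,T,(c[0]+half-v*s,c[1]+half-u*s,z)) for u,v in src])
    return cv2.warpPerspective(im,cv2.getPerspectiveTransform(dst,src),(n,n),flags=cv2.INTER_CUBIC)
E
python3 - <<'E'
from h import *
k=np.load("k.npz");K,T,SK,ST=[k[i] for i in("K","T","SK","ST")]
c=(.5835,.2751)
a=rect(cv2.imread("pics/t.png"),K,T,c,.008); b=rect(cv2.imread("pics/s.png"),SK,ST,c,.008)
cv2.imwrite("pics/r1.png",np.hstack([a,b]))
hsv=cv2.cvtColor(a,cv2.COLOR_BGR2HSV); wood=((hsv[...,2]>165)).astype(np.uint8)
# dark boundary at outer radii: angle spans of non-wood
for rr in (62,65,68,71,73):
    th=np.radians(np.arange(0,360,1.)); x=200-2*rr*np.sin(th); y=200-2*rr*np.cos(th)
    m=wood[y.round().astype(int),x.round().astype(int)]; e=np.flatnonzero(np.diff(m.astype(int))); print(rr,[(int(i),int(m[i+1])) for i in e])
E
```

```text
62 [(74, 0), (93, 1), (167, 0), (206, 1), (288, 0), (333, 1)]
65 [(75, 0), (93, 1), (170, 0), (204, 1), (290, 0), (332, 1)]
68 [(61, 0), (64, 1), (75, 0), (90, 1), (170, 0), (201, 1), (292, 0), (330, 1)]
71 [(62, 0), (66, 1), (67, 0), (70, 1), (74, 0), (90, 1), (171, 0), (198, 1), (297, 0), (327, 1)]
73 [(63, 0), (88, 1), (173, 0), (194, 1), (299, 0), (323, 1)]
```

View pics/r1.png

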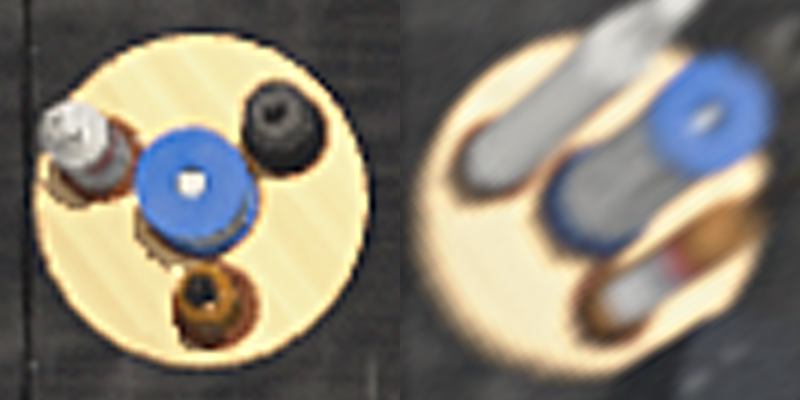

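Rectified views (top left, scene right): flux spot ≈(215,305), nozzle spot ≈(281,132), glue spot ≈(95,155) in the left half. So the spots lie at about 68.5° (glue), 188.5° (flux) and 308.5° (nozzle). Next I check heights and choice of bottle by triangulation, and work out the first move.

```bash
cat > go.py <<'E'
import sys,numpy as np
from plant import r
from scipy.spatial.transform import Rotation as R
# args: x y z(mm) yaw(deg of tool y): prints shift in current tool axes (mm) and turn rotvec (deg)
x,y,z,a=map(float,sys.argv[1:5]); s=r.get_state(); C=R.from_quat(s["eef_rot"]).as_matrix()
a=np.radians(a); Y=np.array([np.cos(a),np.sin(a),0]);Z=np.array([0,0,-1.]); G=np.c_[np.cross(Y,Z),Y,Z]
p=s["tool_pos"]*1000
print("t",round(s["clock"],2),"pos",p.round(1),"yaw",np.degrees(np.arctan2(C[1,1],C[0,1])).round(1),"shift",(C.T@(np.array([x,y,z])-p)).round(1),"turn",np.degrees(R.from_matrix(C.T@G).as_rotvec()).round(1),"q7",s["q"][6].round(2),"open",round(s["opening"]*88,1),"ff",round(s["finger_force"],1),"F",s["contact_force"].round(1))
E
python3 - <<'E'
from h import *
k=np.load("k.npz");K,T,SK,ST=[k[i] for i in("K","T","SK","ST")]
a=cv2.imread("pics/t.png");b=cv2.imread("pics/s.png")
def bl(im,box):
    h=cv2.cvtColor(im,cv2.COLOR_BGR2HSV); m=(h[...,0]>100)&(h[...,0]<125)&(h[...,1]>120)&(h[...,2]>110); return cv2.fitEllipse(cv2.convexHull(big(m,box)))[0]
u,v=bl(a,(180,160,215,195)),bl(b,(200,205,228,232)); print(u,v,"spool top",tri([ray(K,T,u),ray(SK,ST,v)]))
print("glue tip",tri([ray(K,T,(174.6,169.4)),ray(SK,ST,(196.5,209.3))]))
print("flux tip",tri([ray(K,T,(196.2,195.3)),ray(SK,ST,(231,217.6))]))
print("spare tips",tri([ray(K,T,(109,200.5)),ray(SK,ST,(178.5,260))]),tri([ray(K,T,(129,202.5)),ray(SK,ST,(195.5,249.5))]))
print("flux spot base",tri([ray(K,T,proj(K,T,(.531,.2676,.008))),ray(SK,ST,proj(SK,ST,(.5835+.1-.302*.5,.2751+.1-.217*.5,.008)))]))
E
python3 go.py 603 325 238 75.6
```

```text
(194.19805908203125, 177.478759765625) (213.58677673339844, 214.38841247558594) spool top [0.58370741 0.27402115 0.0461079 ]
glue tip [0.60174816 0.32521681 0.0822783 ]
flux tip [0.52844905 0.26550051 0.04758965]
spare tips [0.51703705 0.5146843  0.04992319] [0.50954321 0.45633698 0.05109314]
flux spot base [0.53122735 0.2676687  0.00886016]
t 0.2 pos [155.6 604.9 238.2] yaw 75.6 shift [-5.030e+02 -1.597e+02  4.000e-01] turn [-0.1  0.  -0. ] q7 -0.22 open 87.9 ff 0.0 F [ 0.3 -0.8 -0.5]
```

```bash
python3 -m pendant '[[-1,[-50,-16,0],[0,0,0]],[-1,[-50,-16,0],[0,0,0]],[-1,[-50,-16,0],[0,0,0]],[-1,[-50,-16,0],[0,0,0]],[-1,[-50,-16,0],[0,0,0]]]' 20; python3 go.py 603 325 238 75.6
```

```text
clock: 0.82
tool_pos: [0.3792, 0.4645, 0.2386]
eef_rot: [0.126, 0.992, -0.0, -0.0]
contact_force: [-0.8, 0.7, -0.1]
opening: 1.003
finger_force: 0.0
t 0.82 pos [379.2 464.5 238.6] yaw 75.6 shift [-251.5  -79.3    0.6] turn [-0. -0. -0.] q7 0.19 open 88.2 ff 0.0 F [-0.8  0.7 -0.1]
```

```bash
python3 -m pendant '[[-1,[-50,-16,0],[0,0,0]],[-1,[-50,-16,0],[0,0,0]],[-1,[-50,-16,0],[0,0,0]],[-1,[-50,-16,0],[0,0,0]],[-1,[-50,-16,0],[0,0,0]],[-1,[0,0,0],[0,0,10]],[-1,[0,0,0],[0,0,10]],[-1,[0,0,0],[0,0,10]]]' >/dev/null; python3 -m pendant '[[-1,[0,0,0],[0,0,10]],[-1,[0,0,0],[0,0,10]],[-1,[0,0,0],[0,0,10]],[-1,[0,0,0],[0,0,10]],[-1,[0,0,0],[0,0,10]],[-1,[0,0,0],[0,0,10]],[-1,[0,0,0],[0,0,7]],[-1,[0,0,0],[0,0,0]]]'; python3 go.py 603.3 325.3 120 -21.5
python3 - <<'E'
from h import *
b,SK,ST=snap("scene"); b=b[:,:,::-1].copy(); cv2.imwrite("pics/s2.png",b)
cv2.imwrite("pics/s2c.png",cv2.resize(b[150:270,130:330],(800,480),interpolation=cv2.INTER_CUBIC))
E
```

```text
clock: 2.82
tool_pos: [0.5998, 0.3259, 0.2384]
eef_rot: [0.826, 0.564, -0.0, 0.0]
contact_force: [0.4, 0.8, 0.2]
opening: 1.0
finger_force: 0.0
t 2.83 pos [599.8 325.9 238.4] yaw -21.3 shift [  0.8   3.5 118.4] turn [-0.   0.   0.2] q7 -0.78 open 88.0 ff 0.0 F [0.4 0.8 0.2]
```

View pics/s2c.png

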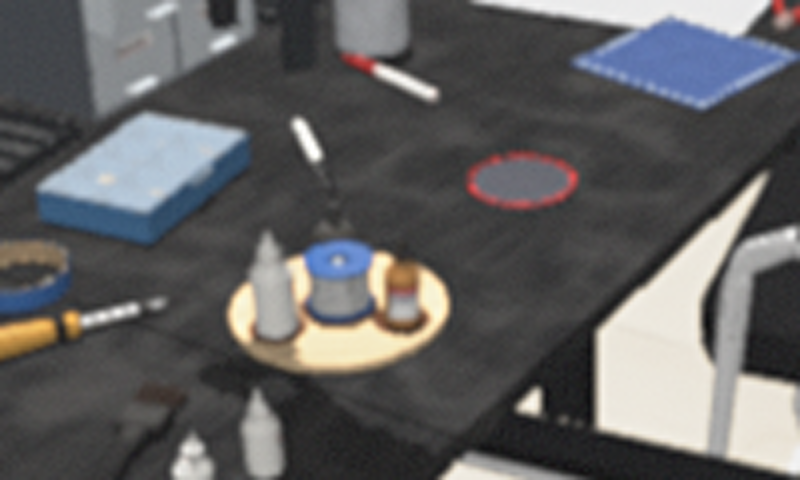

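The crop shows the glue on the caddy, clear of the spool (275,300), and the tray (523,180) and mat (690,60) in view. The nozzle is hidden behind the spool.

```bash
python3 -m pendant '[[-1,[1,3.5,40],[0,0,0]],[-1,[0,0,40],[0,0,0]],[-1,[0,0,40],[0,0,0]],[-1,[0,0,0],[0,0,0]]]' >/dev/null; python3 go.py 603.3 325.3 33 -21.5
python3 - <<'E'
from h import *
k=np.load("k.npz");K,T,SK,ST=[k[i] for i in("K","T","SK","ST")]
a=cv2.imread("pics/t.png");b=cv2.imread("pics/s2.png")
def red(im,box):
    h=cv2.cvtColor(im,cv2.COLOR_BGR2HSV); m=((h[...,0]<8)|(h[...,0]>172))&(h[...,1]>110)&(h[...,2]>80); return cv2.fitEllipse(cv2.convexHull(big(m,box)))[0]
u,v=red(a,(255,160,305,205)),red(b,(240,180,280,208)); print("tray",tri([ray(K,T,u),ray(SK,ST,v)]),onz(K,T,u,.0065),onz(SK,ST,v,.0065))
def bl(im,box):
    h=cv2.cvtColor(im,cv2.COLOR_BGR2HSV); m=(h[...,0]>100)&(h[...,0]<125)&(h[...,1]>80); q=cv2.minAreaRect(big(m,box)); M=cv2.moments(big(m,box).reshape(-1,1,2)); return (M["m10"]/M["m00"],M["m01"]/M["m00"])
u,v=bl(a,(345,150,415,216)),bl(b,(265,150,332,180)); print("mat",tri([ray(K,T,u),ray(SK,ST,v)]),onz(K,T,u,.003),onz(SK,ST,v,.003))
E
```

```text
t 3.38 pos [601.2 324.4 115.5] yaw -21.3 shift [ 2.   2.1 82.5] turn [-0.3  0.3  0.2] q7 -0.75 open 87.9 ff 0.0 F [ 0.6 -0.1  0.7]
tray [0.55979205 0.01705358 0.00624536] [0.57210208 0.02260424 0.0065    ] [0.54558883 0.01527323 0.0065    ]
mat [ 0.57118003 -0.29049899 -0.0018291 ] [ 0.56908761 -0.28914079  0.003     ] [ 0.56746721 -0.28013479  0.003     ]
```

```bash
python3 -m pendant '[[-1,[0,1,40],[0,0,0]],[-1,[1,0,42],[0,0,0]],[-1,[0,0,0],[0,0,0]],[-1,[0,0,0],[0,0,0]]]' >/dev/null; python3 go.py 603.3 325.3 33 -21.5
python3 - <<'E'
from h import *
k=np.load("k.npz")
b,SK,ST=snap("scene"); b=b[:,:,::-1].copy(); a,K,T=snap("top"); a=a[:,:,::-1].copy(); cv2.imwrite("pics/s3.png",b)
cv2.imwrite("pics/s3c.png",np.hstack([cv2.resize(b[180:260,160:260],(500,400),interpolation=cv2.INTER_CUBIC),cv2.resize(a[150:214,165:213],(300,400),interpolation=cv2.INTER_CUBIC)]))
s=cv2.imread("pics/s2.png");h=cv2.cvtColor(s,cv2.COLOR_BGR2HSV); m=(((h[...,0]<12)|(h[...,0]>168))&(h[...,1]>70)&(h[...,2]>60))
m=cv2.morphologyEx(m.astype(np.uint8),cv2.MORPH_CLOSE,np.ones((5,5))); c=big(m,(240,180,282,208)); print(c.min(0),c.max(0)); v=cv2.fitEllipse(cv2.convexHull(c))[0]; print(v,onz(SK,ST,v,.0065))
E
```

```text
t 3.88 pos [606.8 326.8  39.4] yaw -21.4 shift [-2.7 -2.7  6.4] turn [ 0.2 -0.2  0.1] q7 -0.74 open 87.9 ff 0.0 F [0.9 0.2 0.9]
[246 187] [274 202]
(259.9304504394531, 194.62400817871094) [0.57166095 0.02668846 0.0065    ]
```

View pics/s3c.png

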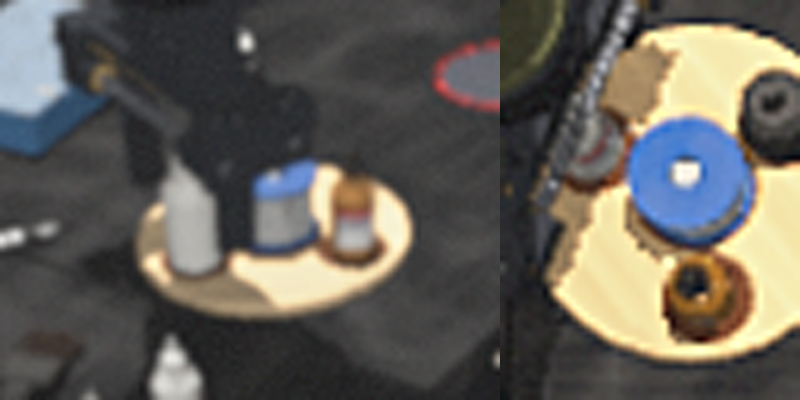

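Scene half: gripper fingers sit either side of the glue (190,210), with no contact at the spool. Now I fine-tune and close.

```bash
python3 -m pendant '[[-1,[0,0,0],[0,0,0]],[-1,[0,0,0],[0,0,0]]]' >/dev/null; python3 go.py 603.3 325.3 34 -21.5
```

```text
t 4.22 pos [605.4 326.3  37.7] yaw -21.4 shift [-1.7 -1.6  3.7] turn [ 0.  -0.1  0.1] q7 -0.74 open 88.2 ff 0.0 F [1.3 0.1 0.7]
```

```bash
python3 -m pendant '[[-1,[-1.7,-1.6,3.5],[0,0,0]],[-1,[0,0,0],[0,0,0]],[0.8,[0,0,0],[0,0,0]],[0.8,[0,0,0],[0,0,0]],[0.8,[0,0,0],[0,0,0]],[0.8,[0,0,0],[0,0,0]],[0.8,[0,0,0],[0,0,0]],[0.8,[0,0,0],[0,0,0]]]' 20 ; python3 go.py 603.3 325.3 34 -21.5
```

```text
clock: 5.22
tool_pos: [0.603, 0.325, 0.0333]
eef_rot: [0.826, 0.563, 0.0, 0.0]
contact_force: [0.5, -0.0, -0.7]
opening: 0.354
finger_force: 20.0
t 5.22 pos [603.  325.   33.3] yaw -21.4 shift [ 0.4  0.1 -0.7] turn [ 0.  -0.   0.1] q7 -0.74 open 31.1 ff 20.0 F [ 0.5 -0.  -0.7]
```

```bash
python3 -m pendant '[[0.8,[0,0,-35],[0,0,0]],[0.8,[0,0,-50],[0,0,0]],[0.8,[0,0,-45],[0,0,0]],[0.8,[-25,10,0],[0,0,0]],[0.8,[-45,17.5,0],[0,0,0]],[0.8,[-45,17.5,0],[0,0,0]],[0.8,[-45,17.5,0],[0,0,0]],[0.8,[-45,17.5,0],[0,0,0]]]' 20 >/dev/null; python3 -m pendant '[[0.8,[-45,17.5,0],[0,0,0]],[0.8,[-45,17.5,0],[0,0,0]],[0.8,[-45,17.5,0],[0,0,0]],[0.8,[-45,17.5,0],[0,0,0]],[0.8,[-45,17.5,0],[0,0,0]],[0.8,[-45,17.5,0],[0,0,0]],[0.8,[-45,17.5,0],[0,0,0]],[0.8,[-45,17.5,0],[0,0,0]]]';python3 go.py 604 -344.5 80 -21.5
```

```text
clock: 7.22
tool_pos: [0.6011, -0.2828, 0.1632]
eef_rot: [0.826, 0.563, 0.0, -0.0]
contact_force: [1.1, -0.2, -0.5]
opening: 0.354
finger_force: 20.0
t 7.22 pos [ 601.1 -282.8  163.2] yaw -21.4 shift [-56.3  25.3  83.2] turn [-0.  -0.   0.1] q7 0.07 open 31.1 ff 20.0 F [ 1.1 -0.2 -0.5]
```

```bash
python3 -m pendant '[[0.8,[-40,18,0],[0,0,0]],[0.8,[-16,7,40],[0,0,0]],[0.8,[0,0,43],[0,0,0]],[0.8,[0,0,30],[0,0,0]],[0.8,[0,0,0],[0,0,0]],[0.8,[0,0,0],[0,0,0]]]' 20;python3 go.py 604 -344.5 28.8 -21.5
```

```text
clock: 7.98
tool_pos: [0.605, -0.3431, 0.0515]
eef_rot: [0.826, 0.563, 0.0, 0.001]
contact_force: [-0.6, -0.3, -0.3]
opening: 0.351
finger_force: 20.0
t 7.97 pos [ 605.  -343.1   51.5] yaw -21.4 shift [-1.7 -0.4 22.7] turn [0.1 0.  0.1] q7 0.15 open 30.9 ff 20.0 F [-0.6 -0.3 -0.3]
```

```bash
python3 -m pendant '[[0.8,[0,0,15],[0,0,0]],[0.8,[0,0,5],[0,0,0]],[0.8,[0,0,2],[0,0,0]],[0.8,[0,0,0],[0,0,0]]]' 20;python3 go.py 604 -344.5 28.8 -21.5
```

```text
clock: 8.48
tool_pos: [0.6042, -0.3426, 0.0284]
eef_rot: [0.826, 0.563, 0.0, 0.0]
contact_force: [0.2, -0.1, -0.6]
opening: 0.357
finger_force: 20.0
t 8.47 pos [ 604.2 -342.6   28.4] yaw -21.4 shift [-1.9  0.5 -0.4] turn [ 0.  -0.   0.1] q7 0.15 open 31.4 ff 20.0 F [ 0.2 -0.1 -0.6]
```

```bash
python3 -m pendant '[[0.8,[0,0,0.5],[0,0,0]],[0.2,[0,0,0],[0,0,0]],[-0.2,[0,0,0],[0,0,0]],[-0.5,[0,0,0],[0,0,0]],[-0.5,[0,0,-15],[0,0,0]],[-0.5,[0,0,-50],[0,0,0]],[-0.5,[0,0,-50],[0,0,0]],[-0.5,[25,-10,-20],[0,0,0]]]' 20;python3 go.py 530.1 267.1 165 -81.5
python3 - <<'E'
from h import *
a,K,T=snap("top"); a=a[:,:,::-1].copy();cv2.imwrite("pics/t4.png",a)
x=rect(a,K,T,(.5835,.2751),.008); y=rect(a,K,T,(.569,-.2895),.003)
cv2.imwrite("pics/r4.png",np.hstack([x,y]))
E
```

```text
clock: 9.48
tool_pos: [0.6049, -0.3197, 0.1676]
eef_rot: [0.827, 0.562, 0.001, 0.004]
contact_force: [-0.2, -0.1, -0.4]
opening: 0.753
finger_force: 0.0
t 9.47 pos [ 604.9 -319.7  167.6] yaw -21.7 shift [ 517.7 -286.3   -1.3] turn [ 0.5 -0.1 59.8] q7 0.11 open 66.3 ff 0.0 F [-0.2 -0.1 -0.4]
```

View pics/r4.png

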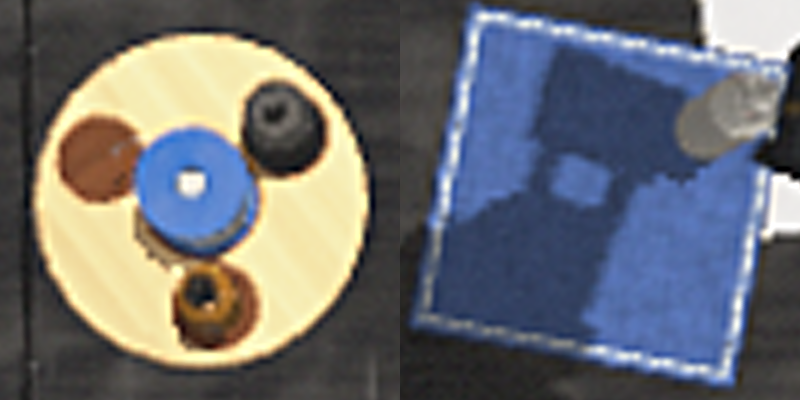

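The glue stands upright on the mat (705,135 in the right half). Its spot (98,160, left half) is now bare and can be measured.

```bash
python3 -m pendant '[[-0.7,[40,-22,0],[0,0,0]],[-0.7,[43,-24,0],[0,0,0]],[-0.7,[43,-24,0],[0,0,0]],[-0.7,[43,-24,0],[0,0,0]],[-0.7,[43,-24,0],[0,0,0]],[-0.7,[43,-24,0],[0,0,0]],[-0.7,[43,-24,0],[0,0,0]],[-0.7,[43,-24,0],[0,0,0]]]' >/dev/null; python3 -m pendant '[[-0.7,[43,-24,0],[0,0,0]],[-0.7,[43,-24,0],[0,0,0]],[-0.7,[43,-24,0],[0,0,0]],[-0.7,[40,-22,0],[0,0,0]],[-0.7,[0,0,0],[0,0,10]],[-0.7,[0,0,0],[0,0,10]],[-0.7,[0,0,0],[0,0,10]],[-0.7,[0,0,0],[0,0,10]]]'>/dev/null;  python3 -m pendant '[[-0.7,[0,0,0],[0,0,10]],[-0.7,[0,0,0],[0,0,10]],[-0.7,[0,0,0],[0,0,0]]]'>/dev/null;python3 go.py 530.1 267.1 19.5 -81.5
python3 - <<'E'
from h import *
k=np.load("k.npz");K,T=k["K"],k["T"]
x=rect(cv2.imread("pics/t4.png"),K,T,(.5835,.2751),.008,s=.00025)
h=cv2.cvtColor(x,cv2.COLOR_BGR2HSV); m=(h[...,2]<170)&((h[...,0]<20)|(h[...,0]>170))
c=big(m,(100,210,300,430)); P=np.c_[.1-.00025*c[:,1],.1-.00025*c[:,0]]
ce=np.array([.366,.93])*.054
for _ in range(5):
    Q=P[np.abs(np.linalg.norm(P-ce,axis=1)-.0225)<.0015]; Q=Q[np.linalg.norm(Q,axis=1)>.036]; ce,R=circ(Q)
print(len(P),len(Q),ce,R,np.hypot(*ce),np.degrees(np.arctan2(ce[1],ce[0])))
E
```

```text
t 11.9 pos [525.8 262.9 162.6] yaw -81.3 shift [  4.9  -3.5 143.1] turn [0.  0.  0.2] q7 -1.44 open 74.9 ff 0.0 F [-0.3  0.1  1.2]
498 236 [0.01951581 0.04943049] 0.0214864879288024 0.053143583246437635 68.45523603753558
```

```bash
python3 -m pendant '[[-0.7,[4.5,-3,30],[0,0,0]],[-0.7,[0,0,40],[0,0,0]],[-0.7,[0,0,30],[0,0,0]],[-0.7,[0,0,0],[0,0,0]],[-0.7,[0,0,0],[0,0,0]]]' >/dev/null;python3 go.py 530.1 267.1 19.5 -81.5
```

```text
t 12.53 pos [530.7 266.6  63.8] yaw -81.4 shift [-0.6 -0.6 44.3] turn [-0.  -0.1  0.1] q7 -1.37 open 74.9 ff 0.0 F [0.1 0.1 1.1]
```

```bash
python3 -m pendant '[[-0.7,[-0.5,-0.5,28],[0,0,0]],[-0.7,[0,0,14],[0,0,0]],[-0.7,[0,0,1],[0,0,0]],[-0.7,[0,0,0],[0,0,0]],[-0.7,[0,0,0],[0,0,0]]]' >/dev/null;python3 go.py 530.1 267.1 19.5 -81.5
python3 - <<'E'
from h import *
b,SK,ST=snap("scene"); b=b[:,:,::-1].copy()
cv2.imwrite("pics/s5.png",cv2.resize(b[180:260,160:280],(600,400),interpolation=cv2.INTER_CUBIC))
E
```

```text
t 13.15 pos [529.8 267.1  20.5] yaw -81.4 shift [0.2 0.  1. ] turn [-0.  -0.1  0.1] q7 -1.34 open 74.9 ff 0.0 F [0.4 1.2 0.1]
```

View pics/s5.png

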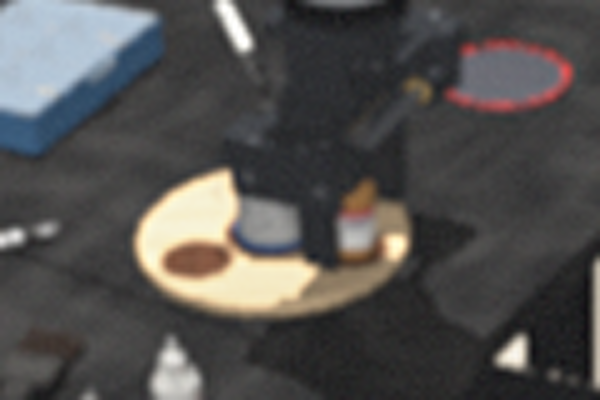

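The flux (357,230) stands between the fingers, and the spool is untouched. Closing and carrying.

```bash
python3 -m pendant '[[0.8,[0,0,0.5],[0,0,0]],[0.8,[0,0,0],[0,0,0]],[0.8,[0,0,0],[0,0,0]],[0.8,[0,0,0],[0,0,0]],[0.8,[0,0,0],[0,0,0]],[0.8,[0,0,0],[0,0,0]]]' 20;python3 go.py 533.6 -235 150 -81.5
```

```text
clock: 13.95
tool_pos: [0.5293, 0.267, 0.0192]
eef_rot: [0.997, 0.075, -0.0, -0.0]
contact_force: [-0.0, -0.5, 0.2]
opening: 0.304
finger_force: 20.0
t 13.95 pos [529.3 267.   19.2] yaw -81.4 shift [ -70.6  497.  -130.8] turn [-0.   0.   0.1] q7 -1.34 open 26.7 ff 20.0 F [-0.  -0.5  0.2]
```

```bash
python3 -m pendant '[[0.8,[0,0,-30],[0,0,0]],[0.8,[0,0,-50],[0,0,0]],[0.8,[0,0,-50],[0,0,0]],[0.8,[-5,30,0],[0,0,0]],[0.8,[-6,45,0],[0,0,0]],[0.8,[-6,45,0],[0,0,0]],[0.8,[-6,45,0],[0,0,0]],[0.8,[-6,45,0],[0,0,0]]]' 20 >/dev/null; python3 -m pendant '[[0.8,[-6,45,0],[0,0,0]],[0.8,[-6,45,0],[0,0,0]],[0.8,[-6,45,0],[0,0,0]],[0.8,[-6,45,0],[0,0,0]],[0.8,[-6,45,0],[0,0,0]],[0.8,[-6,45,0],[0,0,0]],[0.8,[-5,16,30],[0,0,0]],[0.8,[0,0,0],[0,0,0]]]'>/dev/null;python3 go.py 533.6 -235 14.5 -81.5
```

```text
t 15.95 pos [ 531.9 -234.9  117.7] yaw -81.6 shift [  2.1   0.6 103.2] turn [-0.1  0.2 -0.1] q7 -0.66 open 26.9 ff 20.0 F [0.3 0.6 0.2]
```

```bash
python3 -m pendant '[[0.8,[2,0.5,35],[0,0,0]],[0.8,[0,0,35],[0,0,0]],[0.8,[0,0,20],[0,0,0]],[0.8,[0,0,8],[0,0,0]],[0.8,[0,0,0],[0,0,0]],[0.8,[0,0,0],[0,0,0]]]' >/dev/null;python3 go.py 533.6 -235 14.2 -81.5
```

```text
t 16.7 pos [ 536.8 -234.5   22.3] yaw -81.4 shift [-3.3  0.   8. ] turn [ 0.1 -0.1  0.1] q7 -0.61 open 27.2 ff 20.0 F [ 0.5 -1.1 -0.4]
```

```bash
python3 -m pendant '[[0.8,[-2,0,5],[0,0,0]],[0.8,[0,0,2],[0,0,0]],[0.8,[0,0,0],[0,0,0]],[0.8,[0,0,0],[0,0,0]]]' >/dev/null;python3 go.py 533.6 -235 14.2 -81.5
```

```text
t 17.2 pos [ 534.  -234.5   14.2] yaw -81.4 shift [-0.5  0.4  0. ] turn [-0.   0.   0.1] q7 -0.6 open 26.8 ff 20.0 F [-1.6  0.6  1.2]
```

```bash
python3 -m pendant '[[0.3,[0,0,0],[0,0,0]],[-0.2,[0,0,0],[0,0,0]],[-0.5,[0,0,0],[0,0,0]],[-0.5,[0,0,-15],[0,0,0]],[-0.5,[0,0,-50],[0,0,0]],[-0.5,[0,0,-50],[0,0,0]],[-0.7,[0,0,-30],[0,0,0]],[-0.7,[10,-20,0],[0,0,0]]]' >/dev/null; python3 go.py 617.1 232.8 160 -81.5
python3 - <<'E'
from h import *
a,K,T=snap("top"); a=a[:,:,::-1].copy();cv2.imwrite("pics/t6.png",a)
E
```

```text
t 18.2 pos [ 542.  -216.2  163.3] yaw -81.7 shift [ 139.4 -433.4    1.9] turn [ 0.3 -0.3 -0.2] q7 -0.71 open 74.7 ff 0.0 F [ 0.   0.3 -1.6]
```

```bash
python3 -m pendant '[[-0.7,[12,-40,0],[0,0,0]],[-0.7,[14,-44,0],[0,0,0]],[-0.7,[14,-44,0],[0,0,0]],[-0.7,[14,-44,0],[0,0,0]],[-0.7,[14,-44,0],[0,0,0]],[-0.7,[14,-44,0],[0,0,0]],[-0.7,[14,-44,0],[0,0,0]],[-0.7,[14,-44,0],[0,0,0]]]' >/dev/null; python3 -m pendant '[[-0.7,[14,-44,0],[0,0,0]],[-0.7,[14,-40,0],[0,0,-5]],[-0.7,[0,0,0],[0,0,-10]],[-0.7,[0,0,0],[0,0,-10]],[-0.7,[0,0,0],[0,0,-10]],[-0.7,[0,0,0],[0,0,-10]],[-0.7,[0,0,0],[0,0,-10]],[-0.7,[0,0,0],[0,0,-10]]]' >/dev/null;python3 -m pendant '[[-0.7,[0,0,0],[0,0,-10]],[-0.7,[0,0,0],[0,0,-10]],[-0.7,[0,0,0],[0,0,-10]],[-0.7,[0,0,0],[0,0,-10]],[-0.7,[0,0,0],[0,0,-10]],[-0.7,[0,0,0],[0,0,-5]],[-0.7,[0,0,0],[0,0,0]]]' >/dev/null;  python3 go.py 617.1 232.8 11.5 38.5
python3 - <<'E'
import cv2,numpy as np
from h import *
k=np.load("k.npz");K,T=k["K"],k["T"];a=cv2.imread("pics/t6.png")
x=rect(a,K,T,(.5835,.2751),.008,s=.00025)
h=cv2.cvtColor(x,cv2.COLOR_BGR2HSV); m=(h[...,2]<170)&((h[...,0]<20)|(h[...,0]>170))
for n,th,box in(("glue",68.45,(100,210,300,430)),("flux",188.45,(330,470,540,720))):
    ce=np.array([np.cos(np.radians(th)),np.sin(np.radians(th))])*.054
    c=big(m,box); P=np.c_[.1-.00025*c[:,1],.1-.00025*c[:,0]]
    for _ in range(5):
        Q=P[np.abs(np.linalg.norm(P-ce,axis=1)-.0225)<.0015]; Q=Q[np.linalg.norm(Q,axis=1)>.036]; ce,R=circ(Q)
    print(n,len(P),len(Q),ce,R,np.hypot(*ce),np.degrees(np.arctan2(ce[1],ce[0])))
y=rect(a,K,T,(.569,-.2895),.003); cv2.imwrite("pics/r6.png",np.hstack([cv2.resize(x,(400,400)),y]))
E
```

```text
t 21.12 pos [613.  233.8 159.5] yaw 38.5 shift [ -3.3   2.6 148. ] turn [-0.  0. -0.] q7 0.16 open 74.6 ff 0.0 F [ 0.8 -0.4 -0.9]
glue 497 217 [0.0194247  0.04953754] 0.0214739955048294 0.05320983612122229 68.58882387947105
flux 810 140 [-0.05329668 -0.00723946] 0.021305805660993618 0.05378610846860686 -172.26467421238328
```

View pics/r6.png

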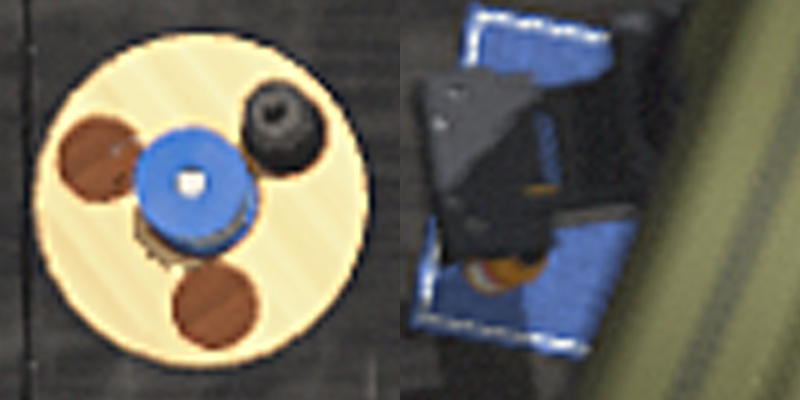

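Flux stands on the mat (490,270, right half), both vacated spots are clean, and the spool and nozzle have not moved. Next, descend on the nozzle.

```bash
python3 -m pendant '[[-0.7,[-3.3,2.6,30],[0,0,0]],[-0.7,[0,0,40],[0,0,0]],[-0.7,[0,0,30],[0,0,0]],[-0.7,[0,0,0],[0,0,0]],[-0.7,[0,0,0],[0,0,0]]]' >/dev/null;python3 go.py 617.1 232.8 11.5 38.5
```

```text
t 21.75 pos [618.  233.8  60.5] yaw 38.5 shift [-0.2 -1.4 49. ] turn [0.1 0.  0. ] q7 0.15 open 74.9 ff 0.0 F [ 0.5  0.  -0.1]
```

```bash
python3 -m pendant '[[-0.7,[0,-1,28],[0,0,0]],[-0.7,[0,0,15],[0,0,0]],[-0.7,[0,0,4],[0,0,0]],[-0.7,[0,0,0],[0,0,0]],[-0.7,[0,0,0],[0,0,0]]]' >/dev/null;python3 go.py 617.1 232.8 11.5 38.5
```

```text
t 22.38 pos [617.  233.3  13.1] yaw 38.6 shift [-0.4 -0.2  1.6] turn [0.1 0.  0.1] q7 0.15 open 74.9 ff 0.0 F [-0.1  0.8  0.6]
```

```bash
python3 -m pendant '[[0.7,[0,0,1],[0,0,0]],[0.7,[0,0,0],[0,0,0]],[0.7,[0,0,0],[0,0,0]],[0.7,[0,0,0],[0,0,0]],[0.7,[0,0,0],[0,0,0]],[0.7,[0,0,0],[0,0,0]]]' 20;python3 go.py 569 -289.5 150 38.5
```

```text
clock: 23.12
tool_pos: [0.6164, 0.233, 0.0112]
eef_rot: [0.434, 0.901, 0.0, 0.0]
contact_force: [0.2, 0.0, 0.8]
opening: 0.453
finger_force: 19.9
t 23.12 pos [616.4 233.   11.2] yaw 38.6 shift [-378.9 -362.9 -138.8] turn [ 0.  -0.   0.1] q7 0.15 open 39.9 ff 19.9 F [0.2 0.  0.8]
```

```bash
python3 -m pendant '[[0.7,[0,0,-30],[0,0,0]],[0.7,[0,0,-55],[0,0,0]],[0.7,[0,0,-55],[0,0,0]],[0.7,[-22,-20,0],[0,0,0]],[0.7,[-32,-31,0],[0,0,0]],[0.7,[-32,-31,0],[0,0,0]],[0.7,[-32,-31,0],[0,0,0]],[0.7,[-32,-31,0],[0,0,0]]]' 20 >/dev/null; python3 -m pendant '[[0.7,[-32,-31,0],[0,0,0]],[0.7,[-32,-31,0],[0,0,0]],[0.7,[-32,-31,0],[0,0,0]],[0.7,[-32,-31,0],[0,0,0]],[0.7,[-32,-31,0],[0,0,0]],[0.7,[-32,-31,0],[0,0,0]],[0.7,[-32,-31,0],[0,0,0]],[0.7,[-5,-2,0],[0,0,0]]]'>/dev/null;python3 -m pendant '[[0.7,[0,0,0],[0,0,0]]]' >/dev/null;python3 go.py 569 -289.5 6.5 38.5
```

```text
t 25.25 pos [ 569. -289.  151.] yaw 38.6 shift [ -0.5  -0.4 144.5] turn [ 0.  -0.   0.1] q7 0.89 open 39.7 ff 19.8 F [-0.5  1.1 -1.2]
```

```bash
python3 -m pendant '[[0.7,[0,0,30],[0,0,0]],[0.7,[0,0,40],[0,0,0]],[0.7,[0,0,35],[0,0,0]],[0.7,[0,0,20],[0,0,0]],[0.7,[0,0,8],[0,0,0]],[0.7,[0,0,0],[0,0,0]],[0.7,[0,0,0],[0,0,0]]]' >/dev/null;python3 go.py 569 -289.5 6.2 38.5
```

```text
t 26.12 pos [ 569.8 -290.    19.5] yaw 38.6 shift [ 0.9 -0.4 13.3] turn [0.1 0.1 0.1] q7 0.85 open 39.5 ff 19.8 F [-0.2  0.  -0.3]
```

```bash
python3 -m pendant '[[0.7,[0,0,8],[0,0,0]],[0.7,[0,0,4],[0,0,0]],[0.7,[0,0,0],[0,0,0]],[0.7,[0,0,0],[0,0,0]]]' >/dev/null;python3 go.py 569 -289.5 6.2 38.5
```

```text
t 26.62 pos [ 568.8 -289.7    6.2] yaw 38.6 shift [0.1 0.3 0. ] turn [-0.  -0.   0.1] q7 0.85 open 39.8 ff 19.9 F [-0.1 -0.7  0.8]
```

```bash
python3 -m pendant '[[0.3,[0,0,0],[0,0,0]],[-0.2,[0,0,0],[0,0,0]],[-0.4,[0,0,0],[0,0,0]],[-0.4,[0,0,-15],[0,0,0]],[-0.4,[0,0,-50],[0,0,0]],[-0.4,[0,0,-50],[0,0,0]],[-1,[0,0,-30],[0,0,0]],[-1,[20,18,0],[0,0,0]]]' >/dev/null; python3 -m pendant '[[-1,[33,28,0],[0,0,0]],[-1,[33,28,0],[0,0,0]],[-1,[33,28,0],[0,0,0]],[-1,[33,28,0],[0,0,0]],[-1,[33,28,0],[0,0,0]],[-1,[33,28,0],[0,0,0]],[-1,[33,28,0],[0,0,0]],[-1,[33,28,0],[0,0,0]]]' >/dev/null; python3 -m pendant '[[-1,[33,28,0],[0,0,0]],[-1,[33,28,0],[0,0,0]],[-1,[33,28,0],[0,0,0]],[-1,[33,28,0],[0,0,0]],[-1,[16,10,0],[0,0,0]],[-1,[0,0,0],[0,0,0]],[-1,[0,0,0],[0,0,0]]]' >/dev/null; python3 go.py 583.5 275 13 38.5
python3 - <<'E'
from h import *
a,K,T=snap("top"); a=a[:,:,::-1].copy();cv2.imwrite("pics/t7.png",a)
cv2.imwrite("pics/r7.png",rect(a,K,T,(.569,-.2895),.003))
E
```

```text
t 29.5 pos [584.6 272.  151.4] yaw 38.4 shift [  3.3   1.2 138.4] turn [-0.1  0.1 -0.1] q7 0.09 open 88.0 ff 0.0 F [-0.3 -0.2  0.8]
```

View pics/r7.png

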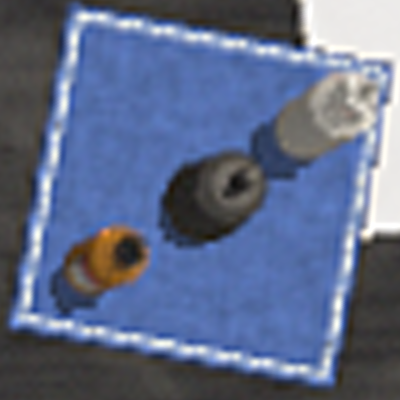

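All three stand upright on the mat: flux (90,270), nozzle (200,200), glue (305,130). Now the spool.

```bash
python3 -m pendant '[[-1,[3,1,30],[0,0,0]],[-1,[0,0,40],[0,0,0]],[-1,[0,0,25],[0,0,0]],[-1,[0,0,0],[0,0,0]],[-1,[0,0,0],[0,0,0]]]' >/dev/null;python3 go.py 583.5 275 13 38.5
```

```text
t 30.18 pos [584.1 277.2  57.3] yaw 38.5 shift [-1.3 -1.9 44.3] turn [ 0.1  0.  -0. ] q7 0.08 open 88.4 ff 0.0 F [ 0.3 -0.2 -0.7]
```

```bash
python3 -m pendant '[[-1,[0,-1,25],[0,0,0]],[-1,[0,0,14],[0,0,0]],[-1,[0,0,3],[0,0,0]],[-1,[0,0,0],[0,0,0]],[-1,[0,0,0],[0,0,0]]]' >/dev/null;python3 go.py 583.5 275 13 38.5
```

```text
t 30.8 pos [582.8 277.6  15. ] yaw 38.6 shift [-2.5 -1.1  2. ] turn [0.1 0.  0.1] q7 0.07 open 88.0 ff 0.0 F [ 0.3 -0.3  0.4]
```

```bash
python3 -m pendant '[[-1,[-2,-1,1],[0,0,0]],[-1,[0,0,0],[0,0,0]],[0.5,[0,0,0],[0,0,0]],[0.5,[0,0,0],[0,0,0]],[0.5,[0,0,0],[0,0,0]],[0.5,[0,0,0],[0,0,0]],[0.5,[0,0,0],[0,0,0]]]' 25;python3 go.py 583.5 275 13 38.5
python3 - <<'E'
from h import *
k=np.load("k.npz");K,T,SK,ST=[k[i] for i in("K","T","SK","ST")]
a=cv2.imread("pics/t.png"); x=rect(a,K,T,(.572,.0226),.0065,half=.06,s=.0002); h=cv2.cvtColor(x,cv2.COLOR_BGR2HSV)
m=((h[...,0]<10)|(h[...,0]>170))&(h[...,1]>100)
c=big(m); P=np.c_[.632-.0002*c[:,1],.0826-.0002*c[:,0]]; print("tray",circ(P))
ys,xs=np.nonzero(m); print(circ(np.c_[.632-.0002*ys,.0826-.0002*xs]))
E
```

```text
clock: 31.68
tool_pos: [0.5828, 0.2754, 0.0132]
eef_rot: [0.434, 0.901, 0.0, 0.0]
contact_force: [0.1, 0.4, -1.4]
opening: 0.61
finger_force: 25.0
t 31.68 pos [582.8 275.4  13.2] yaw 38.6 shift [-0.7  0.3  0.2] turn [ 0.  -0.   0.1] q7 0.07 open 53.7 ff 25.0 F [ 0.1  0.4 -1.4]
tray (array([0.57267337, 0.02261445]), np.float64(0.0480253534924523))
(array([0.57280131, 0.02248519]), np.float64(0.04522600861527121))
```

```bash
python3 -m pendant '[[0.5,[0,0,-20],[0,0,0]],[0.5,[0,0,-40],[0,0,0]],[0.5,[0,0,-20],[0,0,0]],[0.5,[-20,-16,0],[0,0,0]],[0.5,[-34,-30,0],[0,0,0]],[0.5,[-34,-30,0],[0,0,0]],[0.5,[-34,-30,0],[0,0,0]],[0.5,[-34,-30,0],[0,0,0]]]' 30 >/dev/null;python3 -m pendant '[[0.5,[-28,-24,0],[0,0,0]],[0.5,[-7,-6,0],[0,0,0]],[0.5,[0,0,0],[0,0,0]],[0.5,[0,0,30],[0,0,0]],[0.5,[0,0,20],[0,0,0]],[0.5,[0,0,0],[0,0,0]],[0.5,[0,0,0],[0,0,0]]]' >/dev/null;python3 go.py 572.7 22.6 10.5 38.5
python3 - <<'E'
from h import *
a,K,T=snap("top"); a=a[:,:,::-1].copy();cv2.imwrite("pics/t8.png",a)
b,K2,T2=snap("scene"); b=b[:,:,::-1].copy();cv2.imwrite("pics/s8.png",b)
cv2.imwrite("pics/r8.png",np.hstack([cv2.resize(a[155:215,245:315],(467,400),interpolation=3),cv2.resize(b[165:215,235:285],(330,400),interpolation=3)]))
E
```

```text
t 33.55 pos [572.6  24.   43.9] yaw 38.7 shift [-1.2 -0.8 33.4] turn [ 0.1 -0.   0.2] q7 0.37 open 53.3 ff 30.0 F [-0.6  0.9 -1.4]
```

View pics/r8.png

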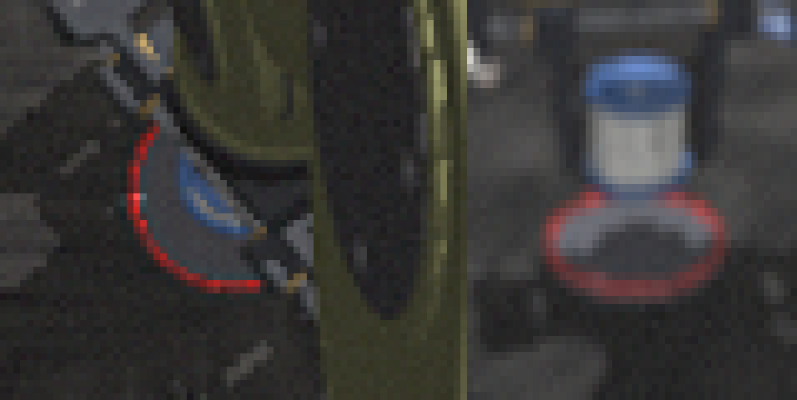

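The spool (637,125) is held upright and is centred over the tray ring (637,245). Now lower it.

```bash
python3 -m pendant '[[0.5,[-1,-1,15],[0,0,0]],[0.5,[0,0,10],[0,0,0]],[0.5,[0,0,4],[0,0,0]],[0.5,[0,0,0],[0,0,0]],[0.5,[0,0,0],[0,0,0]]]' >/dev/null;python3 go.py 572.7 22.6 10.2 38.5
```

```text
t 34.27 pos [572.   21.   14.3] yaw 38.6 shift [0.8 1.5 4.1] turn [0.  0.  0.1] q7 0.36 open 53.3 ff 30.0 F [-0.2 -0.3 -1.4]
```

```bash
python3 -m pendant '[[0.5,[1,1,2],[0,0,0]],[0.5,[0,0,1.2],[0,0,0]],[0.5,[0,0,0],[0,0,0]],[0.5,[0,0,0],[0,0,0]]]' >/dev/null;python3 go.py 572.7 22.6 10.2 38.5
```

```text
t 34.77 pos [572.   22.3  11. ] yaw 38.6 shift [-0.2  0.7  0.8] turn [0.  0.  0.1] q7 0.36 open 53.5 ff 30.0 F [-0.7  0.4 -1.2]
```

```bash
python3 -m pendant '[[0.5,[0,0.7,0.8],[0,0,0]],[0.5,[0,0,0],[0,0,0]]]' >/dev/null;python3 go.py 572.7 22.6 10.2 38.5;  python3 -m pendant '[[-0.4,[0,0,0],[0,0,0]],[-0.6,[0,0,0],[0,0,0]],[-0.8,[0,0,0],[0,0,0]],[-0.8,[0,0,-15],[0,0,0]],[-0.8,[0,0,-45],[0,0,0]],[-0.8,[0,0,-50],[0,0,0]],[-0.8,[0,0,-30],[0,0,0]],[-0.8,[-20,-18,0],[0,0,0]]]' >/dev/null; python3 go.py 568.8 -289.7 150 38.5
```

```text
t 35.02 pos [572.7  22.8  10.2] yaw 38.6 shift [-0.2 -0.1  0. ] turn [0.  0.  0.1] q7 0.36 open 53.2 ff 30.0 F [ 0.3  0.4 -1.2]
t 36.02 pos [573.2  -1.4 154.2] yaw 38.8 shift [-221.9 -184.2    3.4] turn [0.4 0.1 0.3] q7 0.43 open 79.2 ff 0.0 F [-1.  -0.4 -0.5]
```

```bash
python3 -m pendant '[[-0.6,[-34,-28,0],[0,0,0]],[-0.6,[-34,-28,0],[0,0,0]],[-0.6,[-34,-28,0],[0,0,0]],[-0.6,[-34,-28,0],[0,0,0]],[-0.6,[-34,-28,0],[0,0,0]],[-0.6,[-34,-28,0],[0,0,0]],[-0.6,[-14,-13,0],[0,0,0]],[-0.6,[0,0,0],[0,0,0]]]' >/dev/null; python3 go.py 568.8 -289.7 6.2 38.6
python3 - <<'E'
from h import *
a,K,T=snap("top"); a=a[:,:,::-1].copy();cv2.imwrite("pics/t9.png",a)
b,K2,T2=snap("scene"); b=b[:,:,::-1].copy();cv2.imwrite("pics/s9.png",b)
cv2.imwrite("pics/r9.png",np.hstack([rect(a,K,T,(.5727,.0226),.0065,half=.06,s=.0003),cv2.resize(b[165:215,235:285],(400,400),interpolation=3)]))
h=cv2.cvtColor(a,cv2.COLOR_BGR2HSV); m=(h[...,0]>100)&(h[...,0]<125)&(h[...,1]>120)&(h[...,2]>110); u=cv2.fitEllipse(cv2.convexHull(big(m,(255,155,310,210)))); print(u,onz(K,T,u[0],.045))
h=cv2.cvtColor(b,cv2.COLOR_BGR2HSV); m=(h[...,0]>100)&(h[...,0]<125)&(h[...,1]>110)&(h[...,2]>100); v=cv2.fitEllipse(cv2.convexHull(big(m,(240,165,280,190)))); print(v,onz(K2,T2,v[0],.045), tri([ray(K,T,u[0]),ray(K2,T2,v[0])]))
E
```

```text
t 37.02 pos [ 564.9 -288.   150.5] yaw 38.5 shift [ -3.7   2.  144.3] turn [ 0.   0.  -0.1] q7 0.87 open 70.1 ff 0.0 F [-0.7  0.5 -0.6]
((280.98419189453125, 180.73489379882812), (17.89421844482422, 18.892242431640625), 146.3286590576172) [0.57131686 0.02012317 0.045     ]
((260.5166320800781, 184.17120361328125), (6.755340576171875, 15.84361743927002), 87.2102279663086) [0.57156204 0.02235827 0.045     ] [0.57212292 0.02028978 0.04387393]
```

View pics/r9.png

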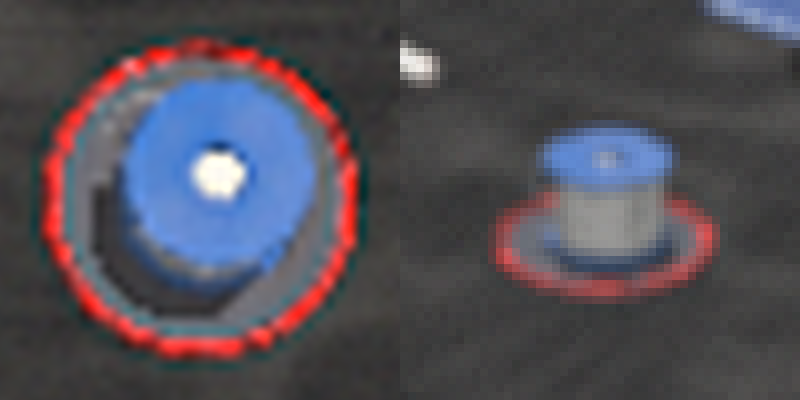

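The spool stands upright inside the red rim, (215,180) in the left half, within about 2 mm of the tray's centre. Now the nozzle.

```bash
python3 -m pendant '[[-0.6,[-3,1.5,30],[0,0,0]],[-0.6,[0,0,40],[0,0,0]],[-0.6,[0,0,30],[0,0,0]],[-0.6,[0,0,0],[0,0,0]],[-0.6,[0,0,0],[0,0,0]]]' >/dev/null;python3 go.py 568.8 -289.7 6.2 38.6
```

```text
t 37.75 pos [ 569.7 -287.4   51.4] yaw 38.7 shift [-1.2 -2.2 45.2] turn [0.1 0.  0.1] q7 0.84 open 70.5 ff 0.0 F [ 0.4 -0.5 -0.4]
```

```bash
python3 -m pendant '[[-0.6,[-0.5,-2,25],[0,0,0]],[-0.6,[0,0,14],[0,0,0]],[-0.6,[0,0,4],[0,0,0]],[-0.6,[0,0,0],[0,0,0]],[-0.6,[0,0,0],[0,0,0]],[-0.6,[0,0,0],[0,0,0]]]' >/dev/null;python3 go.py 568.8 -289.7 6.2 38.6
```

```text
t 38.5 pos [ 567.6 -290.6    7.7] yaw 38.6 shift [-0.1  1.5  1.5] turn [ 0.  0. -0.] q7 0.83 open 70.4 ff 0.0 F [-1.   0.4 -0.3]
```

```bash
python3 -m pendant '[[-0.6,[0,1.3,1],[0,0,0]],[-0.6,[0,0,0],[0,0,0]],[0.7,[0,0,0],[0,0,0]],[0.7,[0,0,0],[0,0,0]],[0.7,[0,0,0],[0,0,0]],[0.7,[0,0,0],[0,0,0]],[0.7,[0,0,0],[0,0,0]]]' 20 >/dev/null;python3 go.py 568.8 -289.7 6.2 38.6; python3 -m pendant '[[0.7,[0,0,-30],[0,0,0]],[0.7,[0,0,-55],[0,0,0]],[0.7,[0,0,-60],[0,0,0]],[0.7,[20,20,0],[0,0,0]],[0.7,[32,31,0],[0,0,0]],[0.7,[32,31,0],[0,0,0]],[0.7,[32,31,0],[0,0,0]],[0.7,[32,31,0],[0,0,0]]]' >/dev/null; python3 -m pendant '[[0.7,[32,31,0],[0,0,0]],[0.7,[32,31,0],[0,0,0]],[0.7,[32,31,0],[0,0,0]],[0.7,[32,31,0],[0,0,0]],[0.7,[32,31,0],[0,0,0]],[0.7,[32,31,0],[0,0,0]],[0.7,[32,20,0],[0,0,0]],[0.7,[0,0,0],[0,0,0]]]' >/dev/null;  python3 go.py 616.4 233 11.2 38.6
```

```text
t 39.38 pos [ 568.1 -289.6    6.1] yaw 38.6 shift [-0.5  0.5 -0.1] turn [-0. -0. -0.] q7 0.82 open 39.3 ff 19.8 F [-1.1 -0.1 -0.7]
t 41.38 pos [608.3 224.8 151.1] yaw 39.0 shift [  0.8  11.2 139.9] turn [ 0.1 -0.2  0.4] q7 0.15 open 39.5 ff 19.8 F [0.3 0.4 0.3]
```

```bash
python3 -m pendant '[[0.7,[0.5,11,30],[0,0,-0.4]],[0.7,[0,0,40],[0,0,0]],[0.7,[0,0,35],[0,0,0]],[0.7,[0,0,15],[0,0,0]],[0.7,[0,0,0],[0,0,0]],[0.7,[0,0,0],[0,0,0]]]' >/dev/null;  python3 go.py 616.4 233 11.2 38.6
```

```text
t 42.12 pos [619.3 226.8  32.7] yaw 38.9 shift [ 6.7  1.6 21.5] turn [0.1 0.  0.3] q7 0.13 open 40.2 ff 19.8 F [ 0.3  0.9 -0.2]
```

Run:
```python
from h import *
k=np.load("k.npz");K,T=k["K"],k["T"];a=cv2.imread("pics/t9.png")
x=rect(a,K,T,(.5835,.2751),.008,s=.00025)
h=cv2.cvtColor(x,cv2.COLOR_BGR2HSV); w=(h[...,2]>150)
m=(h[...,2]<170)&((h[...,0]<20)|(h[...,0]>170))&(h[...,1]>90)
for n,th in(("glue",68.45),("flux",188.45),("nozzle",308.45)):
    ce=np.array([np.cos(np.radians(th)),np.sin(np.radians(th))])*.054
    u,v=int((.1-ce[1])/.00025),int((.1-ce[0])/.00025)
    c=big(m,(u-110,v-110,u+110,v+110)); P=np.c_[.1-.00025*c[:,1],.1-.00025*c[:,0]]
    for _ in range(5):
        Q=P[np.abs(np.linalg.norm(P-ce,axis=1)-.0222)<.0015]; ce,R=circ(Q)
    print(n,len(Q),(ce+[.5835,.2751]).round(4),R.round(4),np.hypot(*ce).round(4),np.degrees(np.arctan2(ce[1],ce[0])).round(2))
```

```text
glue 255 [0.6036 0.3251] 0.0211 0.0539 68.12
flux 264 [0.53  0.268] 0.0211 0.054 -172.4
nozzle 202 [0.6167 0.2328] 0.0209 0.0538 -51.89
```

```bash
python3 -m pendant '[[0.7,[6.5,1.5,8],[0,0,0]],[0.7,[0,0,5],[0,0,0]],[0.7,[0,0,0],[0,0,0]],[0.7,[0,0,0],[0,0,0]],[0.7,[0,0,0],[0,0,0]]]' >/dev/null;  python3 go.py 616.5 233 11.2 38.6
```

```text
t 42.75 pos [615.5 232.6  18.4] yaw 39.0 shift [-0.3  1.1  7.2] turn [0.  0.  0.4] q7 0.12 open 39.6 ff 19.8 F [-0.3 -0.4 -0.8]
```

```bash
python3 -m pendant '[[0.7,[0,1,4.5],[0,0,0]],[0.7,[0,0,2.5],[0,0,0]],[0.7,[0,0,0],[0,0,0]],[0.7,[0,0,0],[0,0,0]]]' >/dev/null;  python3 go.py 616.5 233 11.2 38.6
```

```text
t 43.25 pos [616.  233.4  11.1] yaw 39.0 shift [-0.6  0.2 -0.1] turn [-0.  -0.   0.4] q7 0.12 open 39.5 ff 19.9 F [-0.4  0.5 -0.7]
```

```bash
python3 -m pendant '[[0.3,[0,0,0],[0,0,0]],[-0.2,[0,0,0],[0,0,0]],[-0.5,[0,0,0],[0,0,0]],[-0.5,[0,0,-15],[0,0,0]],[-0.5,[0,0,-50],[0,0,0]],[-0.5,[0,0,-50],[0,0,0]],[-0.5,[0,0,-35],[0,0,0]],[-0.5,[-15,-18,0],[0,0,0]]]' >/dev/null; python3 -m pendant '[[-0.5,[-30,-34,0],[0,0,0]],[-0.5,[-30,-34,0],[0,0,0]],[-0.5,[-30,-34,0],[0,0,0]],[-0.5,[-30,-34,0],[0,0,0]],[-0.5,[-30,-34,0],[0,0,0]],[-0.5,[-30,-34,0],[0,0,0]],[-0.5,[-30,-34,0],[0,0,0]],[-0.5,[-30,-34,0],[0,0,0]]]' >/dev/null; python3 -m pendant '[[-0.5,[-30,-34,0],[0,0,0]],[-0.5,[-30,-32,0],[0,0,10]],[-0.5,[0,0,0],[0,0,10]],[-0.5,[0,0,0],[0,0,10]],[-0.5,[0,0,0],[0,0,10]],[-0.5,[0,0,0],[0,0,10]],[-0.5,[0,0,0],[0,0,10]],[-0.5,[0,0,0],[0,0,10]]]' >/dev/null;python3 -m pendant '[[-0.5,[0,0,0],[0,0,10]],[-0.5,[0,0,0],[0,0,10]],[-0.5,[0,0,0],[0,0,10]],[-0.5,[0,0,0],[0,0,10]],[-0.5,[0,0,0],[0,0,10]],[-0.5,[0,0,0],[0,0,0]],[-0.5,[0,0,0],[0,0,0]]]' >/dev/null;  python3 go.py 534 -234.5 14.2 -81.4
```

```text
t 47.12 pos [ 537.6 -235.3  161.7] yaw -80.8 shift [ -3.5  -1.3 147.5] turn [-0.  -0.1  0.6] q7 -0.66 open 65.9 ff 0.0 F [-0.4 -0.3  0.7]
```

```bash
python3 -m pendant '[[-0.5,[-3.5,-1,30],[0,0,0.5]],[-0.5,[0,0,40],[0,0,0]],[-0.5,[0,0,30],[0,0,0]],[-0.5,[0,0,0],[0,0,0]],[-0.5,[0,0,0],[0,0,0]]]' >/dev/null;python3 go.py  534 -234.5 14.2 -81.4
```

```text
t 47.75 pos [ 534.4 -235.6   62.3] yaw -81.5 shift [-0.3 -1.1 48.1] turn [ 0.  -0.1 -0.1] q7 -0.61 open 66.1 ff 0.0 F [ 0.6 -0.1 -0. ]
```

```bash
python3 -m pendant '[[-0.5,[0,-1,28],[0,0,0]],[-0.5,[0,0,15],[0,0,0]],[-0.5,[0,0,4],[0,0,0]],[-0.5,[0,0,0],[0,0,0]],[-0.5,[0,0,0],[0,0,0]],[-0.5,[0,0,0],[0,0,0]]]' >/dev/null;python3 go.py  534 -234.5 14.2 -81.4
```

```text
t 48.5 pos [ 533.9 -234.2   14.7] yaw -81.5 shift [0.  0.3 0.5] turn [ 0.  -0.  -0.1] q7 -0.58 open 65.9 ff 0.0 F [ 0.8  0.2 -0.5]
```

```bash
python3 -m pendant '[[0.8,[0,0,0.3],[0,0,0]],[0.8,[0,0,0],[0,0,0]],[0.8,[0,0,0],[0,0,0]],[0.8,[0,0,0],[0,0,0]],[0.8,[0,0,0],[0,0,0]],[0.8,[0,0,0],[0,0,0]]]' 20 >/dev/null;python3 go.py 534 -234.5 14.2 -81.4; python3 -m pendant '[[0.8,[0,0,-30],[0,0,0]],[0.8,[0,0,-50],[0,0,0]],[0.8,[0,0,-50],[0,0,0]],[0.8,[5,-30,0],[0,0,0]],[0.8,[6,-45,0],[0,0,0]],[0.8,[6,-45,0],[0,0,0]],[0.8,[6,-45,0],[0,0,0]],[0.8,[6,-45,0],[0,0,0]]]' >/dev/null;  python3 -m pendant '[[0.8,[6,-45,0],[0,0,0]],[0.8,[6,-45,0],[0,0,0]],[0.8,[6,-45,0],[0,0,0]],[0.8,[6,-45,0],[0,0,0]],[0.8,[6,-45,0],[0,0,0]],[0.8,[6,-45,0],[0,0,0]],[0.8,[5,-15,0],[0,0,0]],[0.8,[0,0,0],[0,0,0]]]' >/dev/null;python3 go.py 529.5 267.3 19.2 -81.4
```

```text
t 49.25 pos [ 533.6 -234.1   13.9] yaw -81.5 shift [ 0.3  0.5 -0.3] turn [ 0.  -0.  -0.1] q7 -0.58 open 27.1 ff 20.0 F [ 0.7 -0.2  0.5]
t 51.25 pos [529.8 266.3 143.7] yaw -81.4 shift [ -0.2  -1.1 124.5] turn [ 0. -0. -0.] q7 -1.4 open 27.1 ff 20.0 F [-0.1 -0.3 -0.9]
```

```bash
python3 -m pendant '[[0.8,[0,-1,30],[0,0,0]],[0.8,[0,0,40],[0,0,0]],[0.8,[0,0,30],[0,0,0]],[0.8,[0,0,8],[0,0,0]],[0.8,[0,0,0],[0,0,0]],[0.8,[0,0,0],[0,0,0]]]' >/dev/null;python3 go.py 529.5 267.3 19.2 -81.4
```

```text
t 52.0 pos [530.8 266.5  37.3] yaw -81.6 shift [-1.2 -1.  18.1] turn [-0.  -0.1 -0.2] q7 -1.31 open 26.6 ff 20.0 F [-0.   0.4 -1.2]
```

```bash
python3 -m pendant '[[0.8,[-0.5,-1,10],[0,0,0]],[0.8,[0,0,5],[0,0,0]],[0.8,[0,0,1],[0,0,0]],[0.8,[0,0,0],[0,0,0]],[0.8,[0,0,0],[0,0,0]]]' >/dev/null;python3 go.py 529.5 267.3 19.2 -81.4
```

```text
t 52.62 pos [529.3 267.8  20. ] yaw -81.5 shift [0.2 0.5 0.8] turn [-0.  -0.  -0.1] q7 -1.3 open 26.8 ff 20.0 F [ 0.5 -0.3 -0.8]
```

```bash
python3 -m pendant '[[0.8,[0,0.3,0.8],[0,0,0]],[0.8,[0,0,0],[0,0,0]],[0.3,[0,0,0],[0,0,0]],[-0.1,[0,0,0],[0,0,0]],[-0.3,[0,0,0],[0,0,0]],[-0.3,[0,0,-15],[0,0,0]],[-0.3,[0,0,-50],[0,0,0]],[-0.3,[0,0,-55],[0,0,0]]]' >/dev/null; python3 -m pendant '[[-0.3,[0,0,-40],[0,0,0]],[-0.3,[-1,30,0],[0,0,0]],[-0.3,[-1,45,0],[0,0,0]],[-0.3,[-1,45,0],[0,0,0]],[-0.3,[-2,45,0],[0,0,0]],[-0.3,[-1,45,0],[0,0,0]],[-0.3,[-1,45,0],[0,0,0]],[-0.3,[-1,45,0],[0,0,0]]]' >/dev/null; python3 -m pendant '[[-0.3,[-1,45,0],[0,0,0]],[-0.3,[-1,45,0],[0,0,0]],[-0.3,[-1,45,0],[0,0,0]],[-0.3,[-1,45,0],[0,0,0]],[-0.3,[-1,45,0],[0,0,0]],[-0.3,[-1,45,0],[0,0,0]],[-0.3,[-1,30,0],[0,0,0]],[-0.5,[0,0,0],[0,0,-10]]]' >/dev/null; python3 -m pendant '[[-0.5,[0,0,0],[0,0,-10]],[-0.5,[0,0,0],[0,0,-10]],[-0.5,[0,0,0],[0,0,-10]],[-0.5,[0,0,0],[0,0,-10]],[-0.5,[0,0,0],[0,0,-10]],[-0.5,[0,0,0],[0,0,0]],[-0.5,[0,0,0],[0,0,0]]]' >/dev/null; python3 go.py 604.2 -342.6 28.4 -21.4
python3 - <<'E'
from h import *
a,K,T=snap("top"); a=a[:,:,::-1].copy();cv2.imwrite("pics/t10.png",a)
b,K2,T2=snap("scene"); b=b[:,:,::-1].copy()
cv2.imwrite("pics/r10.png",np.hstack([rect(a,K,T,(.5835,.2751),.008),cv2.resize(b[190:260,170:250],(400,350),interpolation=3).copy() if 0 else cv2.resize(b[180:260,170:250],(400,400),interpolation=3)]))
E
```

```text
t 56.5 pos [ 602.6 -328.3  179.6] yaw -21.7 shift [-12.6   6.7 151.2] turn [ 0.   0.  -0.3] q7 0.18 open 65.9 ff 0.0 F [0.6 0.1 0.5]
```

View pics/r10.png

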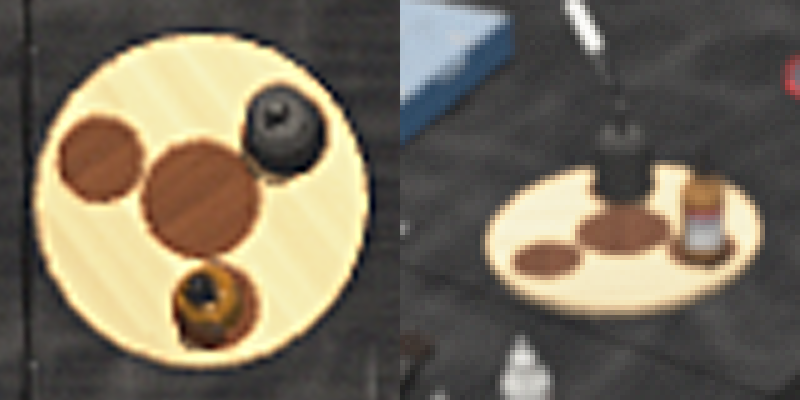

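Flux looks the same as at the start. The nozzle (285,132) looks a few pixels lower in the picture than before, so I quantify that against the first image.

Run:
```python
from h import *
k=np.load("k.npz");K,T=k["K"],k["T"]
for f in("t","t6","t10"):
    x=rect(cv2.imread(f"pics/{f}.png"),K,T,(.5835,.2751),.008,s=.00025); h=cv2.cvtColor(x,cv2.COLOR_BGR2HSV)
    for n,m,box in(("noz",(h[...,2]<95)&(h[...,1]<90),(450,130,680,400)),("flux",((h[...,1]>150)&(h[...,2]>110)&(h[...,0]<30)&(h[...,0]>11)),(330,480,540,720)),("nozall",h[...,2]<150,(450,130,680,400))):
        c=big(m,box); print(f,n,len(c),cv2.minEnclosingCircle(c),c.min(0),c.max(0))
```

```text
t noz 539 ((561.4678955078125, 254.91697692871094), 90.07918548583984) [489 168] [646 344]
t flux 356 ((413.02215576171875, 584.8152465820312), 64.15889739990234) [349 524] [477 644]
t nozall 579 ((545.77880859375, 270.34332275390625), 108.71604919433594) [476 162] [652 374]
t6 noz 536 ((560.5255126953125, 255.4837646484375), 90.13236236572266) [490 168] [645 344]
t6 flux 59 ((385.8809509277344, 643.0523681640625), 9.936944007873535) [376 635] [395 650]
t6 nozall 569 ((546.0739135742188, 270.32769775390625), 108.17878723144531) [476 163] [652 373]
t10 noz 561 ((568.2730712890625, 263.2056579589844), 90.04605102539062) [494 174] [648 353]
t10 flux 506 ((419.4726257324219, 601.3646240234375), 73.7442626953125) [346 528] [488 649]
t10 nozall 742 ((532.5763549804688, 295.8982238769531), 132.09410095214844) [450 169] [653 399]
```

The nozzle is about 2.3 mm off its original place, along the closing direction: the closing fingers centred it on the jaw, so the robot and camera frames differ slightly. Time allows a mend before the tall glue goes back.

```bash
python3 go.py 616.2 233.4 170 -21.7; python3 -m pendant '[[-0.5,[35,-11,0],[0,0,0]],[-0.5,[45,-17,0],[0,0,0]],[-0.5,[45,-17,0],[0,0,0]],[-0.5,[45,-17,0],[0,0,0]],[-0.5,[45,-17,0],[0,0,0]],[-0.5,[45,-17,0],[0,0,0]],[-0.5,[45,-17,0],[0,0,0]],[-0.5,[45,-17,0],[0,0,0]]]' >/dev/null; python3 -m pendant '[[-0.5,[45,-17,0],[0,0,0]],[-0.5,[45,-17,0],[0,0,0]],[-0.5,[45,-17,0],[0,0,0]],[-0.5,[45,-17,0],[0,0,0]],[-0.5,[0,0,0],[0,0,-10]],[-0.5,[0,0,0],[0,0,-10]],[-0.5,[0,0,0],[0,0,-10]],[-0.5,[0,0,0],[0,0,-10]]]' >/dev/null; python3 -m pendant '[[-0.5,[0,0,0],[0,0,-10]],[-0.5,[0,0,0],[0,0,-10]],[-0.5,[0,0,0],[0,0,0]],[-0.5,[0,0,0],[0,0,0]]]' >/dev/null;python3 go.py 616.2 233.4 60 38.9
```

```text
t 56.6 pos [ 602.7 -328.2  179.3] yaw -21.6 shift [ 527.  -194.4    9.1] turn [0.  0.  0.1] q7 0.18 open 66.0 ff 0.0 F [ 0.4 -0.5  0.4]
t 59.1 pos [613.  237.5 179.1] yaw 38.3 shift [ -5.2   0.  119.1] turn [-0.   0.  -0.6] q7 0.2 open 65.9 ff 0.0 F [-0.  -0.2 -0.5]
```

```bash
python3 -m pendant '[[-0.5,[-4.5,0,30],[0,0,-0.4]],[-0.5,[0,0,40],[0,0,0]],[-0.5,[0,0,40],[0,0,0]],[-0.5,[0,0,0],[0,0,0]],[-0.5,[0,0,0],[0,0,0]]]' >/dev/null;python3 go.py 616.2 233.4 15.5 38.9
```

```text
t 59.73 pos [616.8 234.4  70.5] yaw 38.8 shift [-0.4 -1.2 55. ] turn [ 0.1  0.  -0.1] q7 0.2 open 66.0 ff 0.0 F [ 0.5  0.3 -0.1]
```

```bash
python3 -m pendant '[[-0.5,[-0.3,0,28],[0,0,0]],[-0.5,[0,0,17],[0,0,0]],[-0.5,[0,0,8],[0,0,0]],[-0.5,[0,0,0],[0,0,0]],[-0.5,[0,0,0],[0,0,0]],[-0.5,[0,0,0],[0,0,0]]]' >/dev/null;python3 go.py 616.2 233.4 15.5 38.9
```

```text
t 60.48 pos [616.5 234.   16.8] yaw 38.9 shift [-0.3 -0.6  1.3] turn [ 0.1  0.  -0. ] q7 0.2 open 66.3 ff 0.0 F [-0.6  0.1 -0.4]
```

Grip, lift 2 mm, shift 1.9 mm along tool y, then lower.

```bash
python3 -m pendant '[[0.7,[0,-0.5,0.5],[0,0,0]],[0.7,[0,0,0],[0,0,0]],[0.7,[0,0,0],[0,0,0]],[0.7,[0,0,0],[0,0,0]],[0.7,[0,0,0],[0,0,0]],[0.7,[0,0,0],[0,0,0]]]' 20 >/dev/null;python3 go.py 617.9 234.9 15.5 38.9;python3 -m pendant '[[0.7,[0,0,-3],[0,0,0]],[0.7,[0,2.3,0],[0,0,0]],[0.7,[0,0,0],[0,0,0]],[0.7,[0,0,0],[0,0,0]]]' >/dev/null;python3 go.py 617.9 234.9 15.5 38.9
```

```text
t 61.23 pos [615.6 233.4  15.6] yaw 38.9 shift [-0.3  2.7  0.1] turn [ 0. -0. -0.] q7 0.2 open 38.8 ff 19.9 F [ 0.3 -0.7 -0.7]
t 61.73 pos [617.3 234.9  18.5] yaw 38.9 shift [-0.4  0.4  3. ] turn [-0. -0. -0.] q7 0.2 open 38.6 ff 19.8 F [ 0.2  0.6 -0.2]
```

```bash
python3 -m pendant '[[0.7,[0,0.2,2],[0,0,0]],[0.7,[0,0,1],[0,0,0]],[0.7,[0,0,0],[0,0,0]],[0.2,[0,0,0],[0,0,0]],[-0.2,[0,0,0],[0,0,0]],[-0.3,[0,0,0],[0,0,0]],[-0.3,[0,0,-15],[0,0,0]],[-0.3,[0,0,-50],[0,0,0]]]' >/dev/null; python3 -m pendant '[[-0.3,[0,0,-50],[0,0,0]],[-0.3,[0,0,-50],[0,0,0]],[-0.3,[-20,-17,0],[0,0,0]],[-0.3,[-34,-29,0],[0,0,0]],[-0.3,[-34,-29,0],[0,0,0]],[-0.3,[-34,-29,0],[0,0,0]],[-0.3,[-34,-29,0],[0,0,0]],[-0.3,[-34,-29,0],[0,0,0]]]' >/dev/null; python3 -m pendant '[[-0.5,[-34,-29,0],[0,0,0]],[-0.5,[-34,-29,0],[0,0,0]],[-0.5,[-34,-29,0],[0,0,0]],[-0.5,[-34,-29,0],[0,0,0]],[-0.5,[-34,-29,0],[0,0,0]],[-0.5,[-34,-29,0],[0,0,0]],[-0.5,[-34,-29,0],[0,0,0]],[-0.5,[-13,-8,0],[0,0,10]]]' >/dev/null; python3 -m pendant '[[-0.5,[0,0,0],[0,0,10]],[-0.5,[0,0,0],[0,0,10]],[-0.5,[0,0,0],[0,0,10]],[-0.5,[0,0,0],[0,0,10]],[-0.5,[0,0,0],[0,0,10]],[-0.5,[0,0,0],[0,0,0]],[-0.5,[0,0,0],[0,0,0]]]' >/dev/null; python3 go.py 604.2 -342.6 28.4 -21.4
python3 - <<'E'
from h import *
a,K,T=snap("top"); a=a[:,:,::-1].copy();cv2.imwrite("pics/t11.png",a)
for f in("t","t6","t10","t11"):
    x=rect(cv2.imread(f"pics/{f}.png"),K,T,(.5835,.2751),.008,s=.00025); h=cv2.cvtColor(x,cv2.COLOR_BGR2HSV)
    for n,m,box in(("noz",(h[...,2]<95)&(h[...,1]<90),(450,130,680,400)),("fluxtip",(h[...,2]<60),(370,530,450,630))):
        c=big(m,box); print(f,n,len(c),cv2.minEnclosingCircle(c),c.min(0),c.max(0))
E
```

```text
t 65.6 pos [ 604.  -342.4  181.1] yaw -21.0 shift [ -0.2   0.2 152.7] turn [ 0.  -0.   0.4] q7 0.2 open 65.8 ff 0.0 F [-0.2  0.  -0.1]
t noz 539 ((561.4678955078125, 254.91697692871094), 90.07918548583984) [489 168] [646 344]
t fluxtip 163 ((400.7099609375, 582.9521484375), 29.831239700317383) [372 557] [428 611]
t6 noz 536 ((560.5255126953125, 255.4837646484375), 90.13236236572266) [490 168] [645 344]Traceback (most recent call last):
  File "<stdin>", line 6, in <module>
  File "h.py", line 19, in big
    c,_=cv2.findContours(m,cv2.RETR_EXTERNAL,cv2.CHAIN_APPROX_NONE); return max(c,key=cv2.contourArea)[:,0,:]
                                                                            ~~~^^^^^^^^^^^^^^^^^^^^^^^
ValueError: max() iterable argument is empty
```

```bash
python3 -m pendant '[[-0.5,[0,0,30],[0,0,0.4]],[-0.5,[0,0,40],[0,0,0]],[-0.5,[0,0,30],[0,0,0]],[-0.5,[0,0,0],[0,0,0]],[-0.5,[0,0,0],[0,0,0]]]' >/dev/null;python3 go.py 604.2 -342.6 28.4 -21.4
python3 - <<'E'
from h import *
k=np.load("k.npz");K,T=k["K"],k["T"]
for f in("t","t10","t11"):
    x=rect(cv2.imread(f"pics/{f}.png"),K,T,(.5835,.2751),.008,s=.00025); h=cv2.cvtColor(x,cv2.COLOR_BGR2HSV)
    for n,m,box in(("noz",(h[...,2]<95)&(h[...,1]<90),(450,130,680,400)),("fluxtip",(h[...,2]<60),(370,530,450,630))):
        c=big(m,box); print(f,n,len(c),cv2.minEnclosingCircle(c),c.min(0),c.max(0))
E
```

```text
t 66.28 pos [ 604.7 -343.1   81.9] yaw -21.5 shift [ 0.3 -0.8 53.5] turn [ 0.1  0.  -0.1] q7 0.21 open 66.2 ff 0.0 F [ 0.4 -1.1  1. ]
t noz 539 ((561.4678955078125, 254.91697692871094), 90.07918548583984) [489 168] [646 344]
t fluxtip 163 ((400.7099609375, 582.9521484375), 29.831239700317383) [372 557] [428 611]
t10 noz 561 ((568.2730712890625, 263.2056579589844), 90.04605102539062) [494 174] [648 353]
t10 fluxtip 167 ((401.48944091796875, 581.2015991210938), 31.238243103027344) [371 550] [429 608]
t11 noz 536 ((558.64599609375, 256.053955078125), 89.61044311523438) [489 169] [645 344]
t11 fluxtip 217 ((401.4328918457031, 580.9824829101562), 31.022188186645508) [371 550] [429 608]
```

The nozzle is back within 0.3 mm of its start place, and flux within 0.5 mm. Now the glue.

```bash
python3 -m pendant '[[-0.5,[0.2,-0.5,28],[0,0,0]],[-0.5,[0,0,17],[0,0,0]],[-0.5,[0,0,6],[0,0,0]],[-0.5,[0,0,0],[0,0,0]],[-0.5,[0,0,0],[0,0,0]],[-0.5,[0,0,0],[0,0,0]]]' >/dev/null;python3 go.py 604.2 -342.6 28.4 -21.4
```

```text
t 67.03 pos [ 604.  -342.4   30.4] yaw -21.5 shift [-0.1  0.3  2. ] turn [ 0.1  0.  -0.1] q7 0.22 open 66.1 ff 0.0 F [-0.8  1.1 -0. ]
```

```bash
python3 -m pendant '[[-0.5,[0,0,1.2],[0,0,0]],[0.8,[0,0,0],[0,0,0]],[0.8,[0,0,0],[0,0,0]],[0.8,[0,0,0],[0,0,0]],[0.8,[0,0,0],[0,0,0]],[0.8,[0,0,0],[0,0,0]],[0.8,[0,0,0],[0,0,0]]]' 20 >/dev/null;python3 go.py 604.2 -342.6 28.4 -21.4;python3 -m pendant '[[0.8,[0,0,-35],[0,0,0]],[0.8,[0,0,-55],[0,0,0]],[0.8,[0,0,-50],[0,0,0]],[0.8,[30,-12,0],[0,0,0]],[0.8,[45,-18,0],[0,0,0]],[0.8,[45,-18,0],[0,0,0]],[0.8,[45,-18,0],[0,0,0]],[0.8,[45,-18,0],[0,0,0]]]' >/dev/null;  python3 -m pendant '[[0.8,[45,-18,0],[0,0,0]],[0.8,[45,-18,0],[0,0,0]],[0.8,[45,-17,0],[0,0,0]],[0.8,[45,-18,0],[0,0,0]],[0.8,[45,-18,0],[0,0,0]],[0.8,[45,-18,0],[0,0,0]],[0.8,[45,-18,0],[0,0,0]],[0.8,[45,-18,0],[0,0,0]]]' >/dev/null; python3 -m pendant '[[0.8,[45,-16,0],[0,0,0]],[0.8,[6,-2,0],[0,0,0]],[0.8,[0,0,0],[0,0,0]]]' >/dev/null;python3 go.py 604 324.6 33.5 -21.4
```

```text
t 67.9 pos [ 603.6 -342.    28.4] yaw -21.5 shift [-0.3  0.8 -0. ] turn [ 0.  -0.  -0.1] q7 0.22 open 31.4 ff 20.0 F [-0.5 -0.6 -0. ]
t 70.28 pos [603.2 325.3 168.1] yaw -21.5 shift [ -0.2   1.  134.6] turn [-0.   0.1 -0.1] q7 -0.7 open 31.2 ff 20.0 F [ 0.6 -1.  -0.2]
```

```bash
python3 -m pendant '[[0.8,[0,1,30],[0,0,0]],[0.8,[0,0,40],[0,0,0]],[0.8,[0,0,35],[0,0,0]],[0.8,[0,0,10],[0,0,0]],[0.8,[0,0,0],[0,0,0]],[0.8,[0,0,0],[0,0,0]]]' >/dev/null;python3 go.py 604 324.6 33.5 -21.4
```

```text
t 71.03 pos [605.8 325.1  55.2] yaw -21.6 shift [-1.2 -1.6 21.7] turn [ 0.1 -0.1 -0.2] q7 -0.67 open 31.3 ff 20.0 F [-1.3  0.5 -0.3]
```

```bash
python3 -m pendant '[[0.8,[-0.5,-1,12],[0,0,0]],[0.8,[0,0,5],[0,0,0]],[0.8,[0,0,2],[0,0,0]],[0.8,[0,0,0],[0,0,0]],[0.8,[0,0,0],[0,0,0]]]' >/dev/null;python3 go.py 604 324.6 33.4 -21.4
```

```text
t 71.65 pos [603.5 325.1  34.6] yaw -21.5 shift [-0.3  0.7  1.2] turn [ 0.  -0.  -0.1] q7 -0.67 open 30.9 ff 20.0 F [0.4 0.3 0.6]
```

```bash
python3 -m pendant '[[0.8,[-0.2,0.6,1.1],[0,0,0]],[0.8,[0,0,0],[0,0,0]],[0.3,[0,0,0],[0,0,0]],[-0.1,[0,0,0],[0,0,0]],[-0.3,[0,0,0],[0,0,0]],[-0.3,[0,0,-15],[0,0,0]],[-0.3,[0,0,-50],[0,0,0]],[-0.3,[0,0,-50],[0,0,0]]]' >/dev/null; python3 -m pendant '[[-0.3,[0,0,-50],[0,0,0]],[-0.3,[-30,12,-10],[0,0,0]],[-0.3,[-45,17,0],[0,0,0]],[-0.3,[-45,17,0],[0,0,0]],[-0.3,[-45,17,0],[0,0,0]],[-0.3,[-45,17,0],[0,0,0]],[-0.3,[-45,17,0],[0,0,0]],[-0.3,[-45,17,0],[0,0,0]]]' >/dev/null; python3 -m pendant '[[-0.3,[-45,17,0],[0,0,0]],[-0.3,[-45,17,0],[0,0,0]],[-0.3,[-45,17,0],[0,0,0]],[-0.3,[-45,17,0],[0,0,0]],[-0.3,[0,0,0],[0,0,0]],[-0.3,[0,0,0],[0,0,0]]]'>/dev/null
python3 - <<'E'
from h import *
a,K,T=snap("top"); a=a[:,:,::-1].copy();cv2.imwrite("pics/t12.png",a)
b,_,_=snap("scene"); b=b[:,:,::-1]
for f in("t","t12"):
    x=rect(cv2.imread(f"pics/{f}.png"),K,T,(.5835,.2751),.008,s=.00025); h=cv2.cvtColor(x,cv2.COLOR_BGR2HSV)
    c=big((h[...,1]<70)&(h[...,2]>75),(60,150,270,420)); print(f,len(c),cv2.minEnclosingCircle(c),c.min(0),c.max(0))
cv2.imwrite("pics/r12.png",np.hstack([cv2.resize(x,(400,400)),cv2.resize(b[160:260,180:280],(400,400),interpolation=3)]))
E
```

```text
t 569 ((164.78872680664062, 287.0211181640625), 103.56183624267578) [ 70 187] [259 380]
t12 665 ((173.4220733642578, 281.63543701171875), 108.36795043945312) [ 70 174] [262 385]
```

View pics/r12.png

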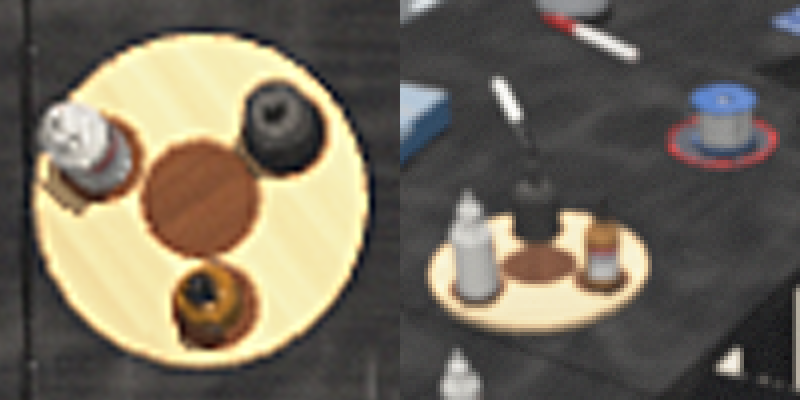

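All three stand upright on their spots: glue (90,150), nozzle (285,130), flux (215,305). The spool is upright on the tray (722,118) and the gripper is clear.

```bash
python3 -c "
from plant import r
print(r.get_state()['clock']); print(r.finish_job())"
```

```text
74.5
the job is handed in; nothing more can be done
None
```

The job is handed in at 74.5 s: the spool stands upright on the tray within about 2 mm of its centre, and the three are upright on their original spots (nozzle and flux within 0.5 mm by camera, glue about 1 mm by eye).

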